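# Close out a sprayed sample at the paint-mixing bench

## Robot

A 6-joint arm with a two-finger parallel gripper is mounted at the origin on the work surface. World frame = base frame: x ahead of the robot, y to its left, z up, the work surface at z = 0. Lengths are in m, angles in degrees, forces in N, time in s.
With the tool pointing down it reaches from about 0.25 to 0.725 m from the base axis. Payload 9.7 kg.
Tool frame: the origin (TCP) lies on the centre line of the jaws, within the pads' length; the fingertips stand tip_extent ahead of it and the grasp point (between the pads) lies 3 mm ahead of it (tip_extent is the distance from the TCP to the fingertips, in m); z points along the fingers, y is the line along which they close (so a half turn about z gives the same grasp; the last joint's range is limited). The gripper opens to 85 mm and grips with 20 to 120 N. Pads are 22 mm wide; open, the fingers measure 114 mm over their backs; the gripper's body (76 mm by 85 mm) begins 54 mm behind the grasp point. The pads swing forward as they close: fully open they stand 13 mm farther back than shut.
Start: joints at [-72.307, 4.979, 10.078, 95.1, 0, 90], TCP at [0.167, -0.524, 0.253] pointing down, gripper open.
Joint ranges: [-179.16, 179.16], [-48.56, 103.87], [-65.8, 70.77], [-126.05, 130.52], [-82.76, 87.17], [-180, 180]. Speed limits (degrees/s): [127.2, 127.2, 147.25, 180, 180, 180].

## Interface

Orientations are given as [roll, pitch, yaw] about the fixed x, y, z axes, in that order (R = Rz(yaw) Ry(pitch) Rx(roll)).
In Python, from workcell import * gives the robot as it stands.
- The arm moves only by the tool servo_tool, never from a script. Its argument "rows" is a list of rows, each an object with "offset": the shift along the tool's x, y, z as a fraction of full scale, a list of three; "yaw": the turn about the tool's z as a fraction of full scale; "claw": the closure, from 0 (fully open) to 1 (shut). A call has 1 to 12 rows; each row is the pose to reach, as a shift and turn from the pose commanded when the call began, along the tool's axes at that moment, turning the shorter way round; what a row does not reach only later rows make up. Full scale, the value 1, is 0.1 m for a shift and pi rad for a turn. A row lasts 1/8 s, in which the tool goes at most 62.5 mm and 10.7 degrees, less where a joint would pass 70% of its speed; a pose out of reach is approached as far as the arm can. A call with a number of a shift or a turn outside -1 to 1 is refused whole. A call with a gripper value outside its range is refused whole. The fingers move at their own pace and stop on an object; "squeeze" is the grip in N (left out, the last holds). Time passes only in rows, so rows that repeat a pose let the fingers close. It gives the time, the measured TCP pose, the force, the opening and the grip force at its end, in the units of the state.
- get_obs(): the state, without advancing time (a new reading comes with each control period).
- camera(name): name is "scene" or "top"; returns (picture, depth): 480x640x3 uint8, red, green, blue; 480x640 float32, m along the optical axis (not along the pixel's ray), 0 where there is no reading.
- camera_info(name): a dict with "fx", "fy", "cx", "cy" (pixels), "cam_to_world" (4x4, takes a point from camera to world coordinates). Camera axes: x right, y up, looking along -z (the intrinsics and any distortion apply to the point x, -y, -z); pixel columns grow to the right and rows downward; lengths in m; the calibration is good to about 2 mm. A picture is of the moment at which its call begins. camera_info takes no time and is no camera call.
- job_done(): hands the job in; it is judged then, once.
The state is a dict: "time": time; "q": joint angles; "qd": joint speeds; "joint_efforts": joint torques, N m; "ee_pos": TCP position; "tcp_rot": TCP orientation; "wrist_force": force on the tool from outside, world axes, zero at the start; "torque": the same for the moment, N m; "opening": finger opening in m; "grasp_force": force on a finger pad.
Only numpy, scipy, OpenCV 4.12 (cv2) and the standard library are available. Lean on these libraries where they do the work, as an engineer would, in place of code of your own. Each camera call takes 0.05 s, during which the arm holds its last target. There are 200 camera calls.

## Task

Close out the sprayed sample: take the gauge pen from its stand and run its tip slowly (about 2 to 3 cm a second) down in the seam of the sample part, all the way from the open end of the long leg round the corner to the open end of the short leg, and stand the pen back in its stand. Empty the mixing balls from the pot into the steel tray and stand the pot upright again near the middle of the scale plate. To log the paints used, stand every toner tin on the table in front of the scanner bar, close to it (label 2 to 5 cm from the reading face), with its code label squarely facing the scanner; the order of these three jobs is free, and leave the tape, blue can, jar and mug alone.

Things in the scene. Friction and masses are not known exactly. Their poses are not given: they have to be found in the camera images.
- panel: sample part, fixed: dark base 150 x 120 x 20 mm under two 8 mm metal sheets (tops 28 mm above the table). The gap between the sheets is the L-shaped seam: 12 mm wide, 8 mm deep, floor 20 mm above the table. Origin: centre of the underside. The long leg runs from the -x edge along part y = -26 mm to a square corner at part x = 38 mm, the short leg from there to the +y edge.
- seam0 (a point): near the open end of the long leg (10 mm in from the edge), centre line of the seam gap, on the floor of the gap
- seam1 (a point): 34 mm on, long leg, centre line of the seam gap, on the floor of the gap
- seam2 (a point): 68 mm on, long leg, centre line of the seam gap, on the floor of the gap
- seam3 (a point): at the corner (103 mm on), centre of the seam gap, on the floor of the gap
- seam4 (a point): 36 mm past the corner, short leg, centre line of the seam gap, on the floor of the gap
- seam5 (a point): 72 mm past the corner, near the open end of the short leg (14 mm in from the edge), centre line of the seam gap, on the floor of the gap
- pen: film gauge pen, loose, 90 g, standing tip-down in its stand. Origin at the very tip, z up along the pen. Tip 7 mm across for 15 mm, shaft 12 mm across up to 42 mm, round black collar 44 mm across from 42 to 48 mm (rests on the stand), then the square grey grip 24 x 24 mm (sides along pen x and y) from 48 to 113 mm.
- stand: pen stand, fixed: grey block 70 x 70 x 55 mm with a round hole 28 mm across and 50 mm deep in the middle of its top; the pen's collar rests on the top, tip 13 mm above the table. Origin at the centre of the underside.
- scanner: code scanner, fixed: grey bar 60 x 340 x 70 mm (x, y, z), origin at the centre of its underside. Its reading face with a long dark window is the one to its own -x side, 30 mm from the origin, looking along its -x.
- tin1_code (a point): toner tin, loose, 0.35 kg, weight low down, may be absent: upright cylinder 62 mm across, 105 mm high, black lid (to 111 mm) with a bar-shaped spout (30 x 14 mm, up to 126 mm) pointing outwards over the label. White code label on its side. This point is the label's middle: 32 mm from the tin's axis, 55 mm above its foot; x points straight out of the label, z up.
- tin2_code (a point): toner tin, loose, 0.35 kg, weight low down, may be absent: upright cylinder 62 mm across, 105 mm high, black lid (to 111 mm) with a bar-shaped spout (30 x 14 mm, up to 126 mm) pointing outwards over the label. White code label on its side. This point is the label's middle: 32 mm from the tin's axis, 55 mm above its foot; x points straight out of the label, z up.
- tin3_code (a point): toner tin, loose, 0.35 kg, weight low down, may be absent: upright cylinder 62 mm across, 105 mm high, black lid (to 111 mm) with a bar-shaped spout (30 x 14 mm, up to 126 mm) pointing outwards over the label. White code label on its side. This point is the label's middle: 32 mm from the tin's axis, 55 mm above its foot; x points straight out of the label, z up.
- scale: paint scale, fixed: grey housing 160 x 160 x 36 mm with a round white weighing plate 150 mm across on it, plate top 46 mm above the table. Origin at the centre of the underside.
- pot: mixing pot, loose, about 0.13 kg, open at the top, standing on the scale plate: 105 mm high, 62 mm across at the foot and 68 mm at the rim, wall 3 mm, floor 4 mm. Origin at the centre of the underside, z towards the mouth.
- ball1_center (a point): centre of a white ceramic mixing ball, 22 mm across, 20 g, rolls freely; starts in the pot; may be absent
- ball2_center (a point): centre of a white ceramic mixing ball, 22 mm across, 20 g, rolls freely; starts in the pot; may be absent
- ball3_center (a point): centre of a white ceramic mixing ball, 22 mm across, 20 g, rolls freely; starts in the pot; may be absent
- ball4_center (a point): centre of a white ceramic mixing ball, 22 mm across, 20 g, rolls freely; starts in the pot; may be absent
- tray: steel tray, fixed: 170 x 170 mm, 45 mm high, wall and floor 4 to 5 mm. Origin at the centre of the underside.
- tape: roll of tape 90 mm across, 24 mm high, bystander
- sprayer: blue can 60 mm across, 150 mm high, bystander
- jar: jar 66 mm across, 80 mm high, bystander
- mug: mug 76 mm across, 90 mm high, handle at its +y, bystander

How it is judged (in metres and radians):
On the way, in this order (a step that is already met when the one before it is completed fails the run):
1. pen tip down in the seam at seam0, passing slowly (horizontal distance between pen and seam0 below 0.008 m and z of pen in the frame of panel below 0.0265 m), for 0.2 s.
2. pen tip down in the seam at seam1, passing slowly (horizontal distance between pen and seam1 below 0.008 m and z of pen in the frame of panel below 0.0265 m), for 0.2 s.
3. pen tip down in the seam at seam2, passing slowly (horizontal distance between pen and seam2 below 0.008 m and z of pen in the frame of panel below 0.0265 m), for 0.2 s.
4. pen tip down in the seam at seam3, passing slowly (horizontal distance between pen and seam3 below 0.008 m and z of pen in the frame of panel below 0.0265 m), for 0.2 s.
5. pen tip down in the seam at seam4, passing slowly (horizontal distance between pen and seam4 below 0.008 m and z of pen in the frame of panel below 0.0265 m), for 0.2 s.
6. pen tip down in the seam at seam5, passing slowly (horizontal distance between pen and seam5 below 0.008 m and z of pen in the frame of panel below 0.0265 m), for 0.2 s.
At the end, for the whole second after the job is handed in: At rest: pen upright in its stand; all balls in the tray; pot upright on the plate within 50 mm of its centre; every tin upright on the table, label within 57 mm of the reading face, square to it within 0.26 rad, label within 165 mm of the bar's middle along it (angle between the x axis of each of tin1_code, tin2_code, tin3_code and the x axis of scanner, either way round below 0.26 rad and x of tin1_code in the frame of scanner between -0.087 and -0.028 m and y of tin1_code in the frame of scanner between -0.165 and 0.165 m and angle between each of tin1_code, tin2_code, tin3_code, pen's own z axis and vertical below 0.1 rad and height (world z) of tin1_code between 0.048 and 0.062 m and x of tin2_code in the frame of scanner between -0.087 and -0.028 m and y of tin2_code in the frame of scanner between -0.165 and 0.165 m and height (world z) of tin2_code between 0.048 and 0.062 m and x of tin3_code in the frame of scanner between -0.087 and -0.028 m and y of tin3_code in the frame of scanner between -0.165 and 0.165 m and height (world z) of tin3_code between 0.048 and 0.062 m and x of ball1_center in the frame of tray between -0.085 and 0.085 m and y of ball1_center in the frame of tray between -0.085 and 0.085 m and height (world z) of each of ball1_center, ball2_center, ball3_center, ball4_center below 0.05 m and x of ball2_center in the frame of tray between -0.085 and 0.085 m and y of ball2_center in the frame of tray between -0.085 and 0.085 m and x of ball3_center in the frame of tray between -0.085 and 0.085 m and y of ball3_center in the frame of tray between -0.085 and 0.085 m and x of ball4_center in the frame of tray between -0.085 and 0.085 m and y of ball4_center in the frame of tray between -0.085 and 0.085 m and horizontal distance between pot and scale below 0.05 m and angle between pot's own z axis and vertical below 0.08 rad and height (world z) of pot between 0.04 and 0.053 m and linear speed of each of pot, pen below 0.02 m/s and horizontal distance between pen and stand below 0.014 m and height (world z) of pen below 0.02 m); the robot touches nothing.
It fails at once if the tape is pushed away by more than 5 cm (distance of tape from where it was at the start of the episode above 0.05 m).
It fails at once if the sprayer is pushed away by more than 5 cm (distance of sprayer from where it was at the start of the episode above 0.05 m).
It fails at once if the jar is pushed away by more than 5 cm (distance of jar from where it was at the start of the episode above 0.05 m).
It fails at once if the mug is pushed away by more than 5 cm (distance of mug from where it was at the start of the episode above 0.05 m).
Of tin1, tin2, tin3 only 2 to 3 are there at a start; the rules pass over those that are not, and their reading is None.
Of ball1, ball2, ball3, ball4 only 2 to 4 are there at a start; the rules pass over those that are not, and their reading is None.
At some moment in a run one of tin1, tin2, tin3 may be knocked a few centimetres aside while the robot is not near it.
It also fails if it takes over 210 s, if anything falls off the work surface, if the arm or the gripper's body presses on something with over 40 N, if the wrist force passes 120 N, or if a joint passes its speed limit or range.

## Working session

There is one attempt and no reset: what is moved stays moved. The work goes in short steps, Python scripts to look and compute and a tool call to move; the robot and the scene stay as the last step left them, time stands still between calls to the robot, and variables do not carry over. Pictures are saved under pics/ and viewed, at most 14 in all, crops included, and the job is handed in when it is done.

Besides the shell and the picture viewer there is one more tool, called after "Emit:" as name(argument=value, ...), one argument or row to a line, values as JSON. servo_tool: Moves the arm, as the interface text tells. Its arguments: {"type":"object","properties":{"rows":{"type":"array"},"squeeze":{"type":"number"}},"required":["rows"]}

```bash
ls; mkdir -p pics
python3 - <<'E'
from workcell import *
import cv2,numpy as np
o=get_obs();print(o)
for n in("scene","top"):
    p,d=camera(n);cv2.imwrite(f"pics/{n}0.png",p[:,:,::-1]);np.save(f"pics/{n}0d.npy",d)
    i=camera_info(n);print(n,i)
E
```

```text
pics
{'time': 0.0, 'q': array([-7.23059757e+01,  5.01250123e+00,  1.00336252e+01,  9.51014341e+01,
       -2.95690689e-03,  8.99996037e+01]), 'qd': array([ 0.07189664,  0.02375246, -0.13279755,  0.02674288, -0.00812062,
        0.04163339]), 'joint_efforts': array([ 3.71123115e-04, -5.20393789e+01,  4.64794171e+01,  1.67806156e-02,
       -1.53036390e-04, -8.63582528e-06]), 'ee_pos': array([ 0.16708497, -0.52377965,  0.2525622 ]), 'tcp_rot': array([-1.79919690e+02,  2.95634854e-03,  1.76944247e+01]), 'wrist_force': array([-0.05455783,  0.14116941, -1.26574914]), 'torque': array([-0.01013214,  0.01074511,  0.03082503]), 'grasp_force': 0.0, 'opening': 0.08534240241469035}
scene {'fx': 527.9895791926874, 'fy': 527.9895791926874, 'cx': 320.5131229441987, 'cy': 233.4380835742308, 'cam_to_world': array([[ 0.87321289, -0.4084869 ,  0.26577756,  0.81642069],
       [ 0.48732491,  0.72776466, -0.4825692 , -0.59726101],
       [ 0.00369968,  0.55090567,  0.83455932,  1.09372104],
       [ 0.        ,  0.        ,  0.        ,  1.        ]])}
top {'fx': 509.81854895057404, 'fy': 509.81854895057404, 'cx': 324.58968429206624, 'cy': 241.92429115672078, 'cam_to_world': array([[ 0.00989176,  0.98895108, -0.14791185,  0.34397495],
       [-0.99989451,  0.00820909, -0.01198237, -0.03729015],
       [-0.01063576,  0.14801477,  0.98892796,  1.2233776 ],
       [ 0.        ,  0.        ,  0.        ,  1.        ]])}
```

View pics/scene0.png

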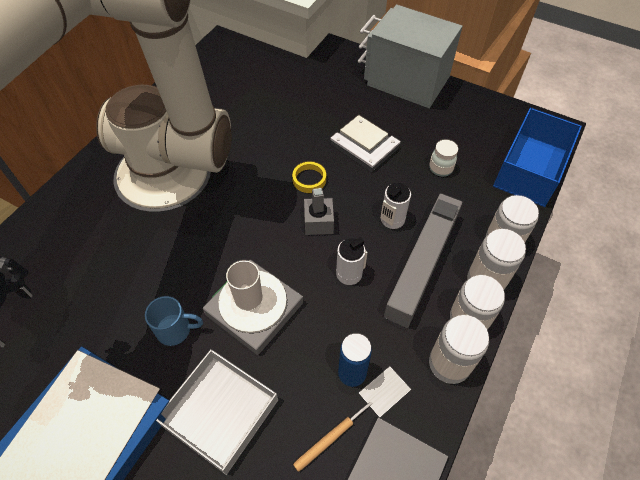

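View pics/top0.png

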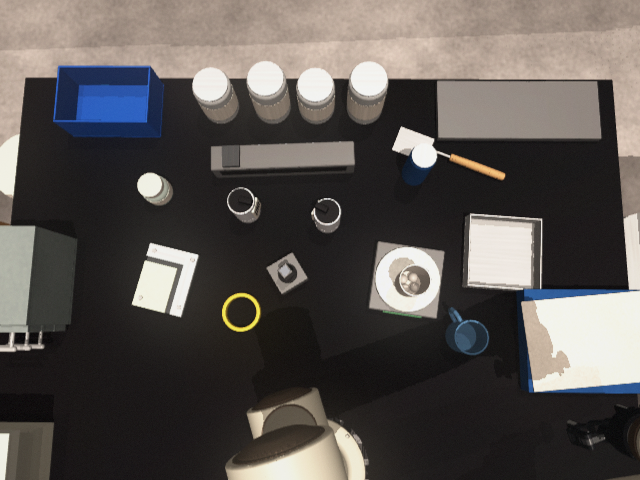

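The pictures show two tins (top view 243,205 and 326,215), the scanner bar (282,158), stand with pen (287,272), panel (165,280), pot on the scale (410,280), tray (503,250), mug (467,335) and tape (241,312). Next I measure them.

```bash
cat > h.py <<'E'
from workcell import *
import cv2,numpy as np
def ray(n,u,v):
    i=camera_info(n);T=i["cam_to_world"]
    d=np.stack([(np.asarray(u,float)-i["cx"])/i["fx"],-(np.asarray(v,float)-i["cy"])/i["fy"],-np.ones_like(np.asarray(u,float))],-1)
    return T[:3,3],d@T[:3,:3].T
def plane(n,u,v,z):
    o,d=ray(n,u,v);return o+d*((z-o[2])/d[...,2])[...,None]
def cloud(n,dep):
    v,u=np.mgrid[:480,:640];o,d=ray(n,u,v);return o+d*dep[...,None]
def tri(p,q):
    (a,d),(b,e)=ray("scene",*p),ray("top",*q)
    s=np.linalg.lstsq(np.stack([d,-e],1),b-a,rcond=None)[0]
    return (a+d*s[0]+b+e*s[1])/2,np.linalg.norm(a+d*s[0]-b-e*s[1])
E
python3 - <<'E'
from h import *
np.set_printoptions(precision=4,suppress=True)
p=cv2.imread("pics/top0.png");d=np.load("pics/top0d.npy");W=cloud("top",d)
def comp(name,box,zlo,zhi):
    x0,y0,x1,y1=box
    m=np.zeros((480,640),np.uint8);m[y0:y1,x0:x1]=((W[y0:y1,x0:x1,2]>zlo)&(W[y0:y1,x0:x1,2]<zhi)&(d[y0:y1,x0:x1]>0))
    P=W[m>0];
    if len(P)<5: print(name,len(P));return
    r=cv2.minAreaRect((P[:,:2]*1000).astype(np.float32));c=cv2.minEnclosingCircle((P[:,:2]*1000).astype(np.float32))
    print(name,len(P),"rect",np.round(r[0],1),np.round(r[1],1),round(r[2],1),"circ",np.round(c[0],1),round(c[1],1),"z",P[:,2].mean())
comp("table",(200,400,240,440),-.02,.02)
comp("panel",(125,235,205,325),.022,.04)
comp("stand",(260,245,315,300),.045,.065)
comp("pen top",(260,245,315,300),.085,.15)
comp("scanner",(200,130,365,180),.06,.085)
comp("scale hous",(360,230,455,320),.026,.04)
comp("plate",(360,230,455,320),.04,.052)
comp("pot rim",(390,255,440,305),.145,.16)
comp("tray",(455,205,550,298),.038,.05)
comp("tinA",(220,180,268,228),.098,.116)
comp("tinA spout",(220,180,268,228),.118,.135)
comp("tinB",(305,190,350,240),.098,.116)
comp("tinB spout",(305,190,350,240),.118,.135)
comp("mug",(440,300,500,360),.07,.1)
comp("tape",(215,285,268,340),.015,.035)
comp("spr",(400,135,445,190),.13,.16)
comp("jar",(130,165,180,210),.06,.09)
out=np.zeros((600,800,3),np.uint8)
for k,(x,y,s,im) in enumerate([(125,235,90,p),(205,180,150,p),(365,230,80,p)]):
    pass
def crop(im,x,y,w,h,W_,H_):return cv2.resize(im[y:y+h,x:x+w],(W_,H_),interpolation=cv2.INTER_CUBIC)
s=cv2.imread("pics/scene0.png")
out[:300,:400]=crop(p,122,235,100,75,400,300);out[:300,400:]=crop(p,215,180,160,60*2,400,300)
out[300:,:400]=crop(p,365,235,100,75,400,300);out[300:,400:]=crop(s,295,170,133,100,400,300)
cv2.imwrite("pics/m1.png",out)
E
```

```text
table 1595 rect [110.2 216.2] [88.7 92.6] 1.7 circ [110.2 216.5] 63.4 z 0.000222572481757736
panel 2973 rect [432.  351.9] [122.2 149.8] 76.4 circ [431.  350.9] 94.6 z 0.028309184596181907
stand 772 rect [447.7  64. ] [70.3 69.8] 31.7 circ [447.2  63.6] 48.8 z 0.056256855115331635
pen top 142 rect [445.8  61.7] [24.4 23. ] 45.6 circ [445.8  61.6] 15.3 z 0.1245143446196218
scanner 3653 rect [722.6  79.5] [ 63.6 340.5] 2.3 circ [721.8  79.8] 171.3 z 0.07100846147930233
scale hous 1465 rect [ 433.3 -233.3] [199.1 163.7] 81.9 circ [ 434. -233.] 123.9 z 0.03513516812455279
plate 2462 rect [ 432.5 -227.7] [184.2 155.3] 79.9 circ [ 438.2 -223.4] 112.7 z 0.04590871103548157
pot rim 172 rect [ 426.4 -213.9] [65.7 65.9] 88.2 circ [ 426.2 -214.6] 34.0 z 0.1502232741053125
tray 746 rect [ 493.  -449.1] [188.4 189.2] 86.3 circ [ 494.  -449.9] 130.2 z 0.044387000017521584
tinA 490 rect [604.5 166.8] [60.7 60.5] 45.5 circ [604.5 167.6] 31.6 z 0.10952828842186961
tinA spout 93 rect [601.8 153. ] [29.3 14.1] 79.8 circ [601.2 153.1] 15.4 z 0.1256538688670849
tinB 502 rect [581.2 -29. ] [59.1 62.3] 60.5 circ [581.6 -27.9] 31.3 z 0.10956092018267273
tinB spout 93 rect [585.9 -14.3] [30.5 18.8] 69.0 circ [588.3 -15.3] 15.6 z 0.1256329682634124
mug 402 rect [ 316.2 -345.1] [75.6 92.2] 84.8 circ [ 319.6 -338.4] 52.6 z 0.08386852309048203
tape 452 rect [357.7 171.6] [86.  88.6] 0.8 circ [358.4 172.1] 44.9 z 0.02377500466831685
spr 600 rect [ 696.9 -237.8] [55.8 57.2] 31.9 circ [ 697.5 -238.1] 29.6 z 0.14760570528967554
jar 539 rect [647.1 384.2] [56.9 58.6] 14.1 circ [646.5 382.3] 31.3 z 0.07936722796853395
```

View pics/m1.png

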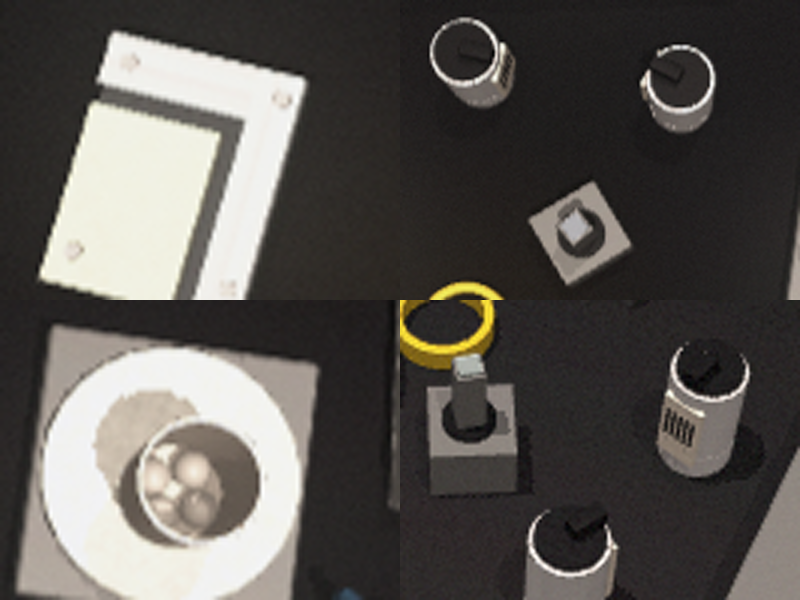

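Four balls are in the pot, the code labels face about -y (left tin) and +y (right tin), and the seam's long leg starts at the robot side. I refine the key poses with both cameras.

Run:
```python
from h import *
import workcell
np.set_printoptions(precision=1,suppress=True)
print([k for k in dir(workcell) if not k.startswith('__')])
I={n:cv2.imread(f"pics/{n}0.png") for n in("top","scene")};D={n:np.load(f"pics/{n}0d.npy") for n in I}
for n in I:
    W=cloud(n,D[n]);g=cv2.cvtColor(I[n],cv2.COLOR_BGR2GRAY)
    def rep(name,m,z,f=cv2.minAreaRect):
        c=max(cv2.findContours(m.astype(np.uint8),cv2.RETR_EXTERNAL,cv2.CHAIN_APPROX_NONE)[0],key=cv2.contourArea)[:,0]
        P=plane(n,c[:,0],c[:,1],z)[:,:2]*1000
        r=f(P.astype(np.float32));print(n,name,[np.round(x,1) for x in r])
    def reg(cx,cy,h,zlo,zhi):return (abs(W[...,0]-cx)<h)&(abs(W[...,1]-cy)<h)&(W[...,2]>zlo)&(W[...,2]<zhi)
    R=reg(.432,.352,.12,.018,.034)
    m=cv2.morphologyEx(((g>110)&R).astype(np.uint8),cv2.MORPH_CLOSE,np.ones((15,15)))
    rep("panel",m,.028)
    rep("pentop",reg(.447,.063,.04,.118,.135),.126)
    rep("stand",reg(.447,.063,.06,.048,.06),.055)
    rep("pot",reg(.428,-.215,.045,.14,.16),.151,cv2.minEnclosingCircle)
    rep("plate",reg(.434,-.23,.08,.041,.053)&(g>100),.046,cv2.minEnclosingCircle)
    rep("traytop",reg(.493,-.449,.12,.038,.05),.045)
    rep("scanner",reg(.72,.08,.2,.066,.076),.07)
    rep("tinA",reg(.6045,.167,.05,.1,.115),.109,cv2.minEnclosingCircle)
    rep("tinB",reg(.581,-.0285,.05,.1,.115),.109,cv2.minEnclosingCircle)
    # board heights
    b=(abs(W[...,0]-.3)<.12)&(W[...,1]<-.48);print("board z max",np.nanpercentile(W[b][:,2],[50,95,99.9])*1000)
    # seam: dark pixels inside panel rotated frame
    a=np.radians(-13.6);Q=W[...,:2]-[.432,.352];px=Q[...,0]*np.cos(a)+Q[...,1]*np.sin(a);py=-Q[...,0]*np.sin(a)+Q[...,1]*np.cos(a)
    z=np.abs(W[...,2]-.024)<.01
    for lo,hi in((-65,-45),(-45,-20),(-20,5),(5,28)):
        k=z&(g<90)&(px*1e3>lo)&(px*1e3<hi)&(abs(py*1e3+26)<14);print(n,"long",lo,k.sum(),py[k].mean()*1e3,(py[k].min()*1e3,py[k].max()*1e3))
    for lo,hi in((-15,5),(5,25),(25,50)):
        k=z&(g<90)&(py*1e3>lo)&(py*1e3<hi)&(abs(px*1e3-38)<14);print(n,"short",lo,k.sum(),px[k].mean()*1e3,(px[k].min()*1e3,px[k].max()*1e3))
s,p=I["scene"],I["top"]
out=np.zeros((600,800,3),np.uint8)
out[:300]=cv2.resize(p[130:190,205:365],(800,300));out[300:,:400]=cv2.resize(s[190:340,350:480],(400,300));out[300:,400:]=cv2.resize(p[200:320,360:560],(400,300))
cv2.imwrite("pics/m2.png",out)
```

```text
['PlanningError', 'camera', 'camera_info', 'get_obs', 'job_done', 'tip_extent']
top panel [array([431.9, 351.8]), array([121.7, 149.7]), np.float64(76.7)]
top pentop [array([445.5,  61.5]), array([24.6, 22.8]), np.float64(45.7)]
top stand [array([447.5,  63.8]), array([70.6, 69.7]), np.float64(31.7)]
top pot [array([ 426.6, -213.5]), np.float64(34.3)]
top plate [array([ 436.4, -214.1]), np.float64(75.1)]
top traytop [array([ 487. , -464.6]), array([222.1, 197.3]), np.float64(86.2)]
top scanner [array([720.7,  78.7]), array([ 62.9, 339. ]), np.float64(2.5)]
top tinA [array([603.3, 165.9]), np.float64(31.3)]
top tinB [array([580.5, -27.4]), np.float64(31.1)]
board z max [ 53.3 329.4 444.6]<stdin>:30: RuntimeWarning: Mean of empty slice.
  ret = ret.dtype.type(ret / rcount)
Traceback (most recent call last):
ValueError: zero-size array to reduction operation minimum which has no identity
```

Run:
```python
from h import *
np.set_printoptions(precision=1,suppress=True)
I={n:cv2.imread(f"pics/{n}0.png") for n in("top","scene")};D={n:np.load(f"pics/{n}0d.npy") for n in I}
print("tip",tip_extent)
for n in I:
    W=cloud(n,D[n]);g=cv2.cvtColor(I[n],cv2.COLOR_BGR2GRAY)
    def rep(name,m,z,f=cv2.minAreaRect):
        c=max(cv2.findContours(m.astype(np.uint8),cv2.RETR_EXTERNAL,cv2.CHAIN_APPROX_NONE)[0],key=cv2.contourArea)[:,0]
        P=plane(n,c[:,0],c[:,1],z)[:,:2]*1000
        r=f(P.astype(np.float32));print(n,name,[np.round(x,1) for x in r])
    def reg(cx,cy,h,zlo,zhi):return (abs(W[...,0]-cx)<h)&(abs(W[...,1]-cy)<h)&(W[...,2]>zlo)&(W[...,2]<zhi)
    if n=="scene":
        m=cv2.morphologyEx(((g>110)&reg(.432,.352,.12,.018,.034)).astype(np.uint8),cv2.MORPH_CLOSE,np.ones((15,15)))
        rep("panel",m,.028)
        rep("pentop",reg(.447,.063,.04,.118,.135),.126);rep("stand",reg(.447,.063,.06,.048,.06),.055)
        rep("pot",reg(.428,-.215,.045,.14,.16),.151,cv2.minEnclosingCircle)
        rep("scanner",reg(.72,.08,.2,.066,.076),.07)
        rep("tinA",reg(.6045,.167,.05,.1,.115),.109,cv2.minEnclosingCircle);rep("tinB",reg(.581,-.0285,.05,.1,.115),.109,cv2.minEnclosingCircle)
    rep("tray",(abs(W[...,0]-.493)<.12)&(abs(W[...,1]+.45)<.1)&(W[...,2]>.04)&(W[...,2]<.05),.045)
    rep("tray floor",reg(.493,-.449,.09,-.005,.01)&(g>110),.0045)
    rep("housing",reg(.436,-.214,.12,.032,.039),.036)
    b=(abs(W[...,0]-.3)<.12)&(W[...,1]<-.55)&(W[...,2]<.2);print("board z",np.percentile(W[b][:,2],[20,50,90])*1000)
    a=np.radians(-13.5);Q=plane(n,*np.mgrid[:480,:640][::-1],.028)[...,:2]*1e3-[432,352];px=Q[...,0]*np.cos(a)+Q[...,1]*np.sin(a);py=-Q[...,0]*np.sin(a)+Q[...,1]*np.cos(a)
    for w,A,B,c in(("long",px,py,-26),("short",py,px,38)):
        for lo in((-62,-40,-20,0) if w=="long" else (-12,8,28)):
            k=(g<150)&(A>lo)&(A<lo+20)&(abs(B-c)<13);print(n,w,lo,k.sum(),B[k].mean() if k.any() else g[(A>lo)&(A<lo+20)&(abs(B-c)<3)].mean())
s,p=I["scene"],I["top"]
out=np.zeros((600,800,3),np.uint8)
out[:300]=cv2.resize(p[130:190,205:365],(800,300));out[300:,:400]=cv2.resize(s[190:340,350:480],(400,300));out[300:,400:]=cv2.resize(p[200:320,360:560],(400,300))
cv2.imwrite("pics/m2.png",out)
```

```text
tip 0.022
top tray [array([ 487.6, -455.5]), array([204. , 197.3]), np.float64(86.2)]
top tray floor [array([ 504. , -447.2]), array([152.5, 159.1]), np.float64(86.5)]
top housing [array([ 436. , -213.6]), array([159.5, 161.1]), np.float64(81.9)]
board z [50.8 53.1 56.2]
top long -62 40 -25.920265354872686
top long -40 41 -25.97525487881881
top long -20 39 -25.904775621283477
top long 0 40 -25.70069987474933
top short -12 34 36.912847479173756
top short 8 34 36.87781850351645
top short 28 35 36.82588910398336
scene panel [array([432.4, 347. ]), array([124. , 151.4]), np.float64(76.4)]
scene pentop [array([448. ,  56.2]), array([23.9, 30.8]), np.float64(40.2)]
scene stand [array([449. ,  58.7]), array([70.1, 75.7]), np.float64(32.0)]
scene pot [array([ 427.8, -218.3]), np.float64(36.0)]
scene scanner [array([722.8,  73.7]), array([ 59.6, 340.1]), np.float64(2.5)]
scene tinA [array([605.9, 159.6]), np.float64(33.0)]
scene tinB [array([583.4, -33.4]), np.float64(32.2)]
scene tray [array([ 484.8, -456.6]), array([197.1, 202.9]), np.float64(86.1)]
scene tray floor [array([ 495.8, -441.9]), array([161.2, 153.7]), np.float64(86.1)]
scene housing [array([ 436.8, -218. ]), array([159.2, 161.9]), np.float64(81.8)]
board z [50.3 52.5 55.1]
scene long -62 22 -28.68979797997854
scene long -40 22 -28.77182805484416
scene long -20 22 -28.676689887846518
scene long 0 23 -28.33227746490154
scene short -12 22 38.96005372848412
scene short 8 21 38.64017971651557
scene short 28 21 38.56694422786034
```

View pics/m2.png

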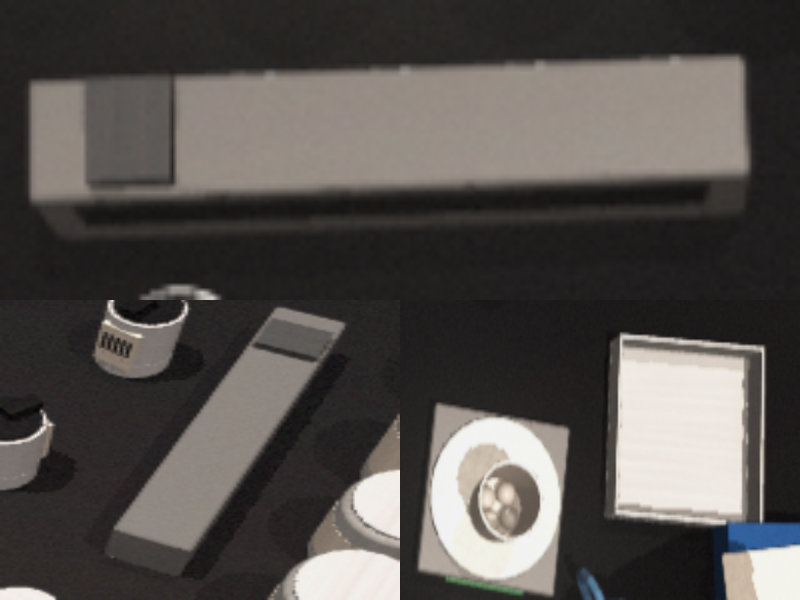

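The dark reading window faces the robot (-x). The two cameras disagree by about 5 mm in y, so I will rely on relative measurements. Now I move toward the pen.

Emit:
servo_tool(
  rows=[
    {"offset": [0.44, -0.47, 0], "yaw": 0, "claw": 0},
    {"offset": [0.88, -0.94, 0], "yaw": 0, "claw": 0},
    {"offset": [0.88, -0.94, 0], "yaw": 0, "claw": 0},
  ],
  squeeze=40,
)

```text
time: 0.48
ee_pos: [0.2234, -0.4051, 0.2537]
tcp_rot: [180.0, -0.0, 17.9]
wrist_force: [-0.7, -1.0, -0.1]
opening: 0.0848
grasp_force: 0.0
```

Emit:
servo_tool(
  rows=[
    {"offset": [0.44, -0.47, 0], "yaw": 0, "claw": 0},
    {"offset": [0.88, -0.94, 0], "yaw": 0, "claw": 0},
    {"offset": [0.88, -0.94, 0], "yaw": 0, "claw": 0},
  ],
)

```text
time: 0.85
ee_pos: [0.2788, -0.2894, 0.2535]
tcp_rot: [180.0, -0.0, 17.9]
wrist_force: [-0.4, -1.0, -0.1]
opening: 0.0856
grasp_force: 0.0
```

Emit:
servo_tool(
  rows=[
    {"offset": [0.44, -0.47, 0], "yaw": 0, "claw": 0},
    {"offset": [0.88, -0.94, 0], "yaw": 0, "claw": 0},
    {"offset": [0.88, -0.94, 0], "yaw": 0, "claw": 0},
  ],
)

```text
time: 1.23
ee_pos: [0.3343, -0.1732, 0.2532]
tcp_rot: [-180.0, -0.0, 18.0]
wrist_force: [0.4, -0.3, 1.1]
opening: 0.0856
grasp_force: 0.0
```

Emit:
servo_tool(
  rows=[
    {"offset": [0.44, -0.47, 0], "yaw": 0, "claw": 0},
    {"offset": [0.88, -0.94, 0], "yaw": 0, "claw": 0},
    {"offset": [0.88, -0.94, 0], "yaw": 0, "claw": 0},
  ],
)

```text
time: 1.6
ee_pos: [0.3895, -0.0572, 0.2528]
tcp_rot: [-180.0, 0.0, 17.9]
wrist_force: [-0.1, -1.0, 0.5]
opening: 0.0854
grasp_force: 0.0
```

Emit:
servo_tool(
  rows=[
    {"offset": [0.44, -0.47, 0], "yaw": 0, "claw": 0},
    {"offset": [0.88, -0.94, 0], "yaw": 0, "claw": 0},
    {"offset": [0.88, -0.94, 0], "yaw": -0.08, "claw": 0},
    {"offset": [0.88, -0.94, 0], "yaw": -0.156, "claw": 0},
    {"offset": [0.88, -0.94, 0], "yaw": -0.156, "claw": 0},
    {"offset": [0.88, -0.94, 0], "yaw": -0.156, "claw": 0},
  ],
)

```text
time: 2.35
ee_pos: [0.444, 0.0555, 0.253]
tcp_rot: [180.0, 0.0, 45.6]
wrist_force: [-0.6, -0.8, -0.2]
opening: 0.0852
grasp_force: 0.0
```

```bash
cat >> h.py <<'E'
def go(x,y,z,yaw=None):
    """print tool-frame offsets (full-scale units) from present pose to target"""
    o=get_obs();p=np.array(o["ee_pos"]);a=np.radians(o["tcp_rot"][2]);d=np.array([x,y,z])-p
    r=[d[0]*np.cos(a)+d[1]*np.sin(a),d[0]*np.sin(a)-d[1]*np.cos(a),-d[2]]
    t=0 if yaw is None else -(yaw-o["tcp_rot"][2])/180
    print("off",np.round(np.array(r)*10,3),"yaw",round(t,4),"pose",np.round(p*1000,1),np.round(o["tcp_rot"],2),"t",round(o["time"],2))
E
python3 - <<'E'
from h import *
o=get_obs();print(o["q"]);go(.4462,.059,.096,45.7)
E
```

```text
[ 7.14112102e+00 -8.94382189e+00 -3.47922585e+00  9.54912449e+01
 -2.72765741e-02  1.41556429e+02]
off [ 0.04  -0.009  1.57 ] yaw -0.0006 pose [444.   55.5 253. ] [1.800e+02 4.000e-02 4.558e+01] t 2.35
```

Emit:
servo_tool(
  rows=[
    {"offset": [0.04, -0.01, 0.1], "yaw": -0.06, "claw": 0},
    {"offset": [0.04, -0.01, 0.2], "yaw": -0.12, "claw": 0},
    {"offset": [0.04, -0.01, 0.3], "yaw": -0.18, "claw": 0},
    {"offset": [0.04, -0.01, 0.4], "yaw": -0.24, "claw": 0},
    {"offset": [0.04, -0.01, 0.5], "yaw": -0.3, "claw": 0},
    {"offset": [0.04, -0.01, 0.6], "yaw": -0.36, "claw": 0},
    {"offset": [0.04, -0.01, 0.7], "yaw": -0.42, "claw": 0},
    {"offset": [0.04, -0.01, 0.7], "yaw": -0.48, "claw": 0},
    {"offset": [0.04, -0.01, 0.7], "yaw": -0.5, "claw": 0},
    {"offset": [0.04, -0.01, 0.7], "yaw": -0.5, "claw": 0},
    {"offset": [0.04, -0.01, 0.7], "yaw": -0.5, "claw": 0},
  ],
)

```text
time: 3.72
ee_pos: [0.4458, 0.0604, 0.1832]
tcp_rot: [-180.0, 0.0, 135.5]
wrist_force: [0.2, 0.6, -0.1]
opening: 0.0853
grasp_force: 0.0
```

Run:
```python
from h import *
go(.4462,.059,.096,135.7)
```

```text
off [-0.013 -0.007  0.872] yaw -0.0008 pose [445.8  60.4 183.2] [-179.99    0.    135.55] t 3.73
```

Emit:
servo_tool(
  rows=[
    {"offset": [0, -0.01, 0.3], "yaw": -0.001, "claw": 0},
    {"offset": [0, -0.01, 0.6], "yaw": -0.001, "claw": 0},
    {"offset": [0, -0.01, 0.87], "yaw": -0.001, "claw": 0},
    {"offset": [0, -0.01, 0.87], "yaw": -0.001, "claw": 0},
    {"offset": [0, -0.01, 0.87], "yaw": -0.001, "claw": 1},
    {"offset": [0, -0.01, 0.87], "yaw": -0.001, "claw": 1},
    {"offset": [0, -0.01, 0.87], "yaw": -0.001, "claw": 1},
    {"offset": [0, -0.01, 0.87], "yaw": -0.001, "claw": 1},
    {"offset": [0, -0.01, 0.87], "yaw": -0.001, "claw": 1},
    {"offset": [0, -0.01, 0.87], "yaw": -0.001, "claw": 1},
    {"offset": [0, -0.01, 0.87], "yaw": -0.001, "claw": 1},
  ],
  squeeze=60,
)

```text
time: 5.1
ee_pos: [0.4453, 0.0604, 0.0972]
tcp_rot: [179.9, 0.1, 135.9]
wrist_force: [-1.4, -0.2, 5.8]
opening: 0.024
grasp_force: 57.8
```

Run:
```python
from h import *
o=get_obs();print(o["opening"],o["grasp_force"],o["wrist_force"],o["ee_pos"])
p,d=camera("scene");cv2.imwrite("pics/s1.png",p[:,:,::-1]);np.save("pics/s1d.npy",d)
```

```text
0.023976613341204243 57.83586552366614 [-1.36398257 -0.18119241  5.77403842] [0.44527737 0.06038187 0.09716728]
```

Emit:
servo_tool(
  rows=[
    {"offset": [0, 0, -0.2], "yaw": 0, "claw": 1},
    {"offset": [0, 0, -0.4], "yaw": 0, "claw": 1},
    {"offset": [0, 0, -0.6], "yaw": 0, "claw": 1},
    {"offset": [0, 0, -0.8], "yaw": 0, "claw": 1},
    {"offset": [0, 0, -0.8], "yaw": 0, "claw": 1},
  ],
)

```text
time: 5.78
ee_pos: [0.4455, 0.0605, 0.1774]
tcp_rot: [179.9, 0.1, 136.0]
wrist_force: [-0.1, 0.5, -1.7]
opening: 0.0241
grasp_force: 57.5
```

Emit:
servo_tool(
  rows=[
    {"offset": [0.21, 0.12, 0], "yaw": 0, "claw": 1},
    {"offset": [0.42, 0.24, 0], "yaw": 0, "claw": 1},
    {"offset": [0.63, 0.36, 0], "yaw": 0, "claw": 1},
    {"offset": [0.845, 0.477, 0], "yaw": 0, "claw": 1},
  ],
)

```text
time: 6.28
ee_pos: [0.4167, 0.154, 0.175]
tcp_rot: [-179.9, -0.0, 135.9]
wrist_force: [-0.0, -0.4, -0.4]
opening: 0.024
grasp_force: 57.6
```

Emit:
servo_tool(
  rows=[
    {"offset": [0.21, 0.12, 0], "yaw": 0, "claw": 1},
    {"offset": [0.42, 0.24, 0], "yaw": 0, "claw": 1},
    {"offset": [0.63, 0.36, 0], "yaw": 0, "claw": 1},
    {"offset": [0.845, 0.477, 0], "yaw": 0, "claw": 1},
  ],
)

```text
time: 6.78
ee_pos: [0.3892, 0.247, 0.175]
tcp_rot: [-179.9, -0.0, 136.0]
wrist_force: [-0.2, -0.7, -1.7]
opening: 0.024
grasp_force: 57.6
```

Emit:
servo_tool(
  rows=[
    {"offset": [0.21, 0.12, 0], "yaw": 0, "claw": 1},
    {"offset": [0.42, 0.24, 0], "yaw": 0, "claw": 1},
    {"offset": [0.63, 0.36, 0], "yaw": 0, "claw": 1},
    {"offset": [0.845, 0.477, 0], "yaw": 0, "claw": 1},
    {"offset": [0.845, 0.477, 0], "yaw": 0, "claw": 1},
  ],
)

```text
time: 7.4
ee_pos: [0.3614, 0.3402, 0.1749]
tcp_rot: [-179.9, -0.0, 136.1]
wrist_force: [-0.3, -0.6, -1.0]
opening: 0.0244
grasp_force: 57.6
```

Run:
```python
from h import *
go(.3629,.3393,.115)
p,d=camera("scene");cv2.imwrite("pics/s2.png",p[:,:,::-1]);np.save("pics/s2d.npy",d)
q,e=camera("top");cv2.imwrite("pics/t2.png",q[:,:,::-1]);np.save("pics/t2d.npy",e)
out=np.zeros((600,800,3),np.uint8)
out[:,:400]=cv2.resize(p[70:220,310:410,::-1],(400,600));out[:,400:]=cv2.resize(q[220:370,110:210,::-1],(400,600))
cv2.imwrite("pics/m3.png",out)
```

```text
off [-0.017  0.004  0.599] yaw 0 pose [361.4 340.2 174.9] [-1.7990e+02 -1.0000e-02  1.3606e+02] t 7.4
```

View pics/m3.png

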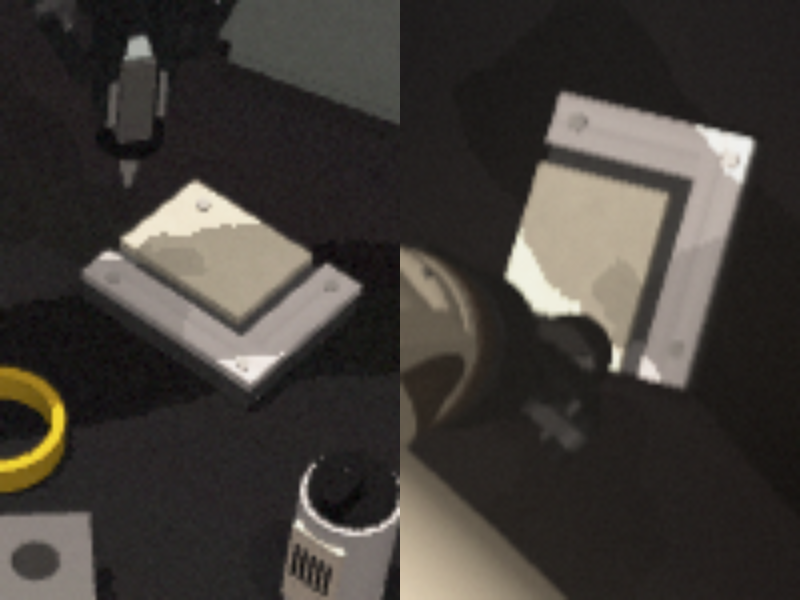

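Run:
```python
from h import *
np.set_printoptions(precision=1,suppress=True)
p=cv2.imread("pics/s2.png");d=np.load("pics/s2d.npy");g=cv2.cvtColor(p,cv2.COLOR_BGR2GRAY)
print(g[100:120,334:350]);W=cloud("scene",d)*1000
print(W[100:120,341,:][:, :])
# projection of axis points under TCP, in scene
i=camera_info("scene");T=np.linalg.inv(i["cam_to_world"])
for z in(.0907,.10,.1057,.145,.19):
    c=T@[.3614,.3402,z,1];print(z,i["cx"]+i["fx"]*c[0]/-c[2],i["cy"]-i["fy"]*c[1]/-c[2])
# sharp sheet edges: brightness profile across seam at z=28, scene and top0
for n,im in(("scene",cv2.imread("pics/scene0.png")),("top",cv2.imread("pics/top0.png"))):
    G=cv2.cvtColor(im,cv2.COLOR_BGR2GRAY);i=camera_info(n);T=np.linalg.inv(i["cam_to_world"]);a=np.radians(-13.5)
    def prof(px,py):
        x=.432+(px*np.cos(a)-py*np.sin(a))/1e3;y=.352+(px*np.sin(a)+py*np.cos(a))/1e3
        c=T@np.stack([x,y,np.full_like(x,.028),np.ones_like(x)]);u=i["cx"]+i["fx"]*c[0]/-c[2];v=i["cy"]-i["fy"]*c[1]/-c[2]
        return cv2.remap(G,u.astype(np.float32)[None],v.astype(np.float32)[None],cv2.INTER_LINEAR)[0]
    for nm,rng,f in(("long y",np.arange(-75,76.),lambda t:np.mean([prof(np.full_like(t,k),t) for k in range(-50,16,3)],0)),
                    ("short x",np.arange(-90,91.),lambda t:np.mean([prof(t,np.full_like(t,k)) for k in range(0,46,3)],0))):
        b=f(rng);gr=np.gradient(b);o=np.argsort(-abs(gr))
        pk=[k for k in range(1,len(rng)-1) if abs(gr[k])>10 and abs(gr[k])>=abs(gr[k-1]) and abs(gr[k])>=abs(gr[k+1])]
        print(n,nm,[(rng[k],round(gr[k])) for k in pk])
```

```text
[[29 26 48 85 95 47 62 60 61 64 61 61 62 64 26  8]
 [26 21 49 79 60 50 61 57 57 58 59 58 64 63 19 16]
 [26 17 15 19 47 58 62 56 62 60 63 60 61 63 21 15]
 [16 19  7 10 29 52 63 60 63 62 63 62 60 59 19 23]
 [ 6 13 10 19 12 55 61 56 58 58 60 66 68 39 19 15]
 [17 13 17 17 16 35 64 45 36 33 21 14 20 19 18 18]
 [23 16 18 14  8 11 17 14 18 16 21 18 19 13 19 15]
 [29 25 18 14 16 17 15 17  6 21 10 18 12  6 10 23]
 [33 33 27 21 14 12 18 11 22 16 18  5 13 19 26 30]
 [33 29 32 33 29 19 23 21 23 24 20 19 23 31 31 29]
 [33 35 34 35 34 33 87 74 74 73 54 35 36 32 34 34]
 [29 29 36 35 36 31 88 91 95 95 54 34 33 35 28 34]
 [35 30 35 35 32 37 85 91 94 89 47 34 30 33 35 37]
 [33 36 36 37 29 36 55 97 91 60 33 30 36 30 38 35]
 [37 38 33 31 31 31 40 92 92 48 37 30 31 32 33 32]
 [34 31 37 37 31 25 44 91 90 40 30 37 35 31 31 30]
 [29 32 33 32 23 34 29 72 61 28 35 34 31 32 26 37]
 [33 24 32 29 30 28 33 32 26 30 25 34 35 34 34 30]
 [25 33 27 29 34 29 29 36 33 24 33 39 33 36 36 35]
 [35 29 30 27 32 29 32 30 25 31 32 27 32 29 32 33]]
[[365.4 325.2 158. ]
 [363.7 328.9 151. ]
 [365.  326.6 150.1]
 [364.7 327.4 14
[... 327 characters left out ...]
 411.3  -0.2]]
0.0907 341.4047753104034 115.310537805276
0.1 341.533329057819 112.72830662937
0.1057 341.61282565569945 111.13147575082878
0.145 342.17601287319997 99.8188565535043
0.19 342.8550590253088 86.17900412519901
scene long y [(np.float64(-68.0), 15), (np.float64(-63.0), 27), (np.float64(-34.0), -30), (np.float64(-23.0), 26), (np.float64(58.0), -36)]
scene short x [(np.float64(-74.0), 37), (np.float64(33.0), -31), (np.float64(44.0), 32), (np.float64(76.0), -32)]
top long y [(np.float64(-60.0), 42), (np.float64(-32.0), -38), (np.float64(-20.0), 38), (np.float64(60.0), -56)]
top short x [(np.float64(-77.0), 47), (np.float64(32.0), -34), (np.float64(42.0), 33), (np.float64(75.0), -49)]
```

The tip (scene 341.5,116.5) lies directly under the TCP to within about a millimetre, so the scene camera and robot frame agree. I lower the pen into the open end of the long leg.

Emit:
servo_tool(
  rows=[
    {"offset": [0.018, -0.016, 0.15], "yaw": 0, "claw": 1},
    {"offset": [0.018, -0.016, 0.3], "yaw": 0, "claw": 1},
    {"offset": [0.018, -0.016, 0.45], "yaw": 0, "claw": 1},
    {"offset": [0.018, -0.016, 0.55], "yaw": 0, "claw": 1},
    {"offset": [0.018, -0.016, 0.58], "yaw": 0, "claw": 1},
    {"offset": [0.018, -0.016, 0.58], "yaw": 0, "claw": 1},
  ],
)

```text
time: 8.25
ee_pos: [0.3598, 0.3396, 0.1184]
tcp_rot: [180.0, -0.0, 136.0]
wrist_force: [0.1, 0.8, 0.0]
opening: 0.0239
grasp_force: 57.6
```

Run:
```python
from h import *
p,d=camera("scene");cv2.imwrite("pics/m4.png",cv2.resize(p[90:165,315:415,::-1],(800,600),interpolation=cv2.INTER_CUBIC))
go(.359,.3403,.1077)
```

```text
off [ 0.011 -0.002  0.109] yaw 0 pose [359.9 339.7 118.6] [179.97   0.   135.95] t 8.3
```

View pics/m4.png

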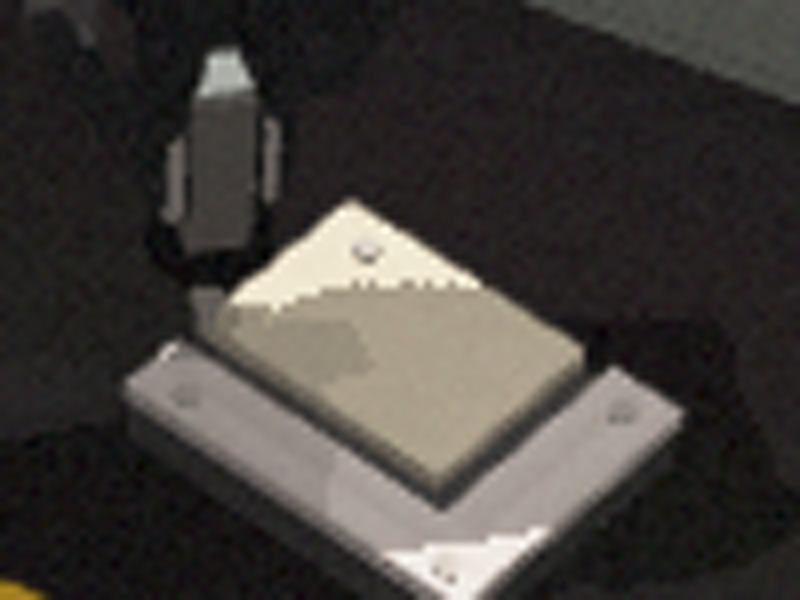

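The pen tip (crop 208,330) lines up with the open end of the gap. Next I lower it in.

Emit:
servo_tool(
  rows=[
    {"offset": [0.006, -0.002, 0.03], "yaw": 0, "claw": 1},
    {"offset": [0.006, -0.002, 0.06], "yaw": 0, "claw": 1},
    {"offset": [0.006, -0.002, 0.09], "yaw": 0, "claw": 1},
    {"offset": [0.006, -0.002, 0.11], "yaw": 0, "claw": 1},
    {"offset": [0.006, -0.002, 0.11], "yaw": 0, "claw": 1},
  ],
)

```text
time: 8.93
ee_pos: [0.3591, 0.3398, 0.1071]
tcp_rot: [-180.0, 0.0, 136.0]
wrist_force: [0.9, -0.8, -1.4]
opening: 0.0239
grasp_force: 57.6
```

Emit:
servo_tool(
  rows=[
    {"offset": [-0.026, 0.015, 0], "yaw": 0, "claw": 1},
    {"offset": [-0.052, 0.03, 0], "yaw": 0, "claw": 1},
    {"offset": [-0.078, 0.046, 0], "yaw": 0, "claw": 1},
    {"offset": [-0.104, 0.061, 0], "yaw": 0, "claw": 1},
    {"offset": [-0.129, 0.076, 0], "yaw": 0, "claw": 1},
    {"offset": [-0.155, 0.091, 0], "yaw": 0, "claw": 1},
    {"offset": [-0.181, 0.106, 0], "yaw": 0, "claw": 1},
    {"offset": [-0.207, 0.122, 0], "yaw": 0, "claw": 1},
    {"offset": [-0.233, 0.137, 0], "yaw": 0, "claw": 1},
    {"offset": [-0.259, 0.152, 0], "yaw": 0, "claw": 1},
    {"offset": [-0.285, 0.167, 0], "yaw": 0, "claw": 1},
    {"offset": [-0.31, 0.182, 0], "yaw": 0, "claw": 1},
  ],
)

```text
time: 10.42
ee_pos: [0.3943, 0.3313, 0.1073]
tcp_rot: [-180.0, -0.0, 136.0]
wrist_force: [0.3, -0.3, -0.7]
opening: 0.0238
grasp_force: 57.6
```

```bash
cat >> h.py <<'E'
def pan():
    o=get_obs();p=np.array(o["ee_pos"])*1e3-[432.2,349.5,0];a=np.radians(-13.5);c,s=np.cos(a),np.sin(a)
    w=o["wrist_force"];print("panel xy",round(p[0]*c+p[1]*s,1),round(-p[0]*s+p[1]*c,1),"tipz",round(p[2]-84.2,1),"F panel",np.round([w[0]*c+w[1]*s,-w[0]*s+w[1]*c,w[2]],1),o["tcp_rot"],"t",o["time"])
E
python3 - <<'E'
from h import *
pan()
E
```

```text
panel xy -32.6 -26.5 tipz 23.1 F panel [ 0.4 -0.2 -0.7] [-1.79998961e+02 -1.39983682e-03  1.35953927e+02] t 10.425
```

Emit:
servo_tool(
  rows=[
    {"offset": [-0.025, 0.016, 0], "yaw": 0, "claw": 1},
    {"offset": [-0.05, 0.032, 0], "yaw": 0, "claw": 1},
    {"offset": [-0.075, 0.048, 0], "yaw": 0, "claw": 1},
    {"offset": [-0.1, 0.063, 0], "yaw": 0, "claw": 1},
    {"offset": [-0.125, 0.078, 0], "yaw": 0, "claw": 1},
    {"offset": [-0.151, 0.093, 0], "yaw": 0, "claw": 1},
    {"offset": [-0.176, 0.108, 0], "yaw": 0, "claw": 1},
    {"offset": [-0.201, 0.123, 0], "yaw": 0, "claw": 1},
    {"offset": [-0.227, 0.138, 0], "yaw": 0, "claw": 1},
    {"offset": [-0.252, 0.153, 0], "yaw": 0, "claw": 1},
    {"offset": [-0.277, 0.168, 0], "yaw": 0, "claw": 1},
    {"offset": [-0.302, 0.183, 0], "yaw": 0, "claw": 1},
  ],
)

```text
time: 11.92
ee_pos: [0.4287, 0.3235, 0.1073]
tcp_rot: [-180.0, 0.0, 136.0]
wrist_force: [0.1, 0.6, -0.6]
opening: 0.0242
grasp_force: 57.6
```

```bash
python3 -c "
from h import *
pan()"
```

```text
panel xy 2.7 -26.1 tipz 23.1 F panel [-0.   0.6 -0.6] [-1.79999301e+02  1.97283782e-05  1.35955273e+02] t 11.925
```

Emit:
servo_tool(
  rows=[
    {"offset": [-0.025, 0.015, 0], "yaw": 0, "claw": 1},
    {"offset": [-0.05, 0.03, 0], "yaw": 0, "claw": 1},
    {"offset": [-0.076, 0.045, 0], "yaw": 0, "claw": 1},
    {"offset": [-0.101, 0.06, 0], "yaw": 0, "claw": 1},
    {"offset": [-0.127, 0.075, 0], "yaw": 0, "claw": 1},
    {"offset": [-0.152, 0.09, 0], "yaw": 0, "claw": 1},
    {"offset": [-0.178, 0.105, 0], "yaw": 0, "claw": 1},
    {"offset": [-0.203, 0.12, 0], "yaw": 0, "claw": 1},
    {"offset": [-0.229, 0.135, 0], "yaw": 0, "claw": 1},
    {"offset": [-0.254, 0.15, 0], "yaw": 0, "claw": 1},
    {"offset": [-0.28, 0.165, 0], "yaw": 0, "claw": 1},
    {"offset": [-0.304, 0.18, 0], "yaw": 0, "claw": 1},
  ],
)

```text
time: 13.42
ee_pos: [0.4631, 0.3153, 0.1073]
tcp_rot: [180.0, -0.0, 136.0]
wrist_force: [-0.3, 0.2, -0.5]
opening: 0.024
grasp_force: 57.6
```

```bash
python3 -c "
from h import *
pan()"
```

```text
panel xy 38.1 -26.1 tipz 23.1 F panel [-0.3  0.1 -0.5] [ 1.79998717e+02 -3.68357621e-04  1.35952254e+02] t 13.425
```

Emit:
servo_tool(
  rows=[
    {"offset": [0.016, 0.028, 0], "yaw": 0, "claw": 1},
    {"offset": [0.033, 0.056, 0], "yaw": 0, "claw": 1},
    {"offset": [0.049, 0.084, 0], "yaw": 0, "claw": 1},
    {"offset": [0.066, 0.112, 0], "yaw": 0, "claw": 1},
    {"offset": [0.082, 0.14, 0], "yaw": 0, "claw": 1},
    {"offset": [0.099, 0.168, 0], "yaw": 0, "claw": 1},
    {"offset": [0.115, 0.196, 0], "yaw": 0, "claw": 1},
    {"offset": [0.132, 0.224, 0], "yaw": 0, "claw": 1},
    {"offset": [0.148, 0.252, 0], "yaw": 0, "claw": 1},
    {"offset": [0.165, 0.28, 0], "yaw": 0, "claw": 1},
    {"offset": [0.181, 0.308, 0], "yaw": 0, "claw": 1},
    {"offset": [0.198, 0.336, 0], "yaw": 0, "claw": 1},
  ],
)

```text
time: 14.92
ee_pos: [0.4721, 0.3534, 0.1073]
tcp_rot: [180.0, 0.0, 136.0]
wrist_force: [0.5, -1.1, -0.9]
opening: 0.0239
grasp_force: 57.6
```

```bash
python3 -c "
from h import *
pan()"
```

```text
panel xy 37.9 13.2 tipz 23.1 F panel [ 0.7 -1.  -0.9] [1.79999954e+02 1.94999153e-03 1.35953475e+02] t 14.925
```

Emit:
servo_tool(
  rows=[
    {"offset": [0.016, 0.028, 0], "yaw": 0, "claw": 1},
    {"offset": [0.033, 0.056, 0], "yaw": 0, "claw": 1},
    {"offset": [0.049, 0.084, 0], "yaw": 0, "claw": 1},
    {"offset": [0.066, 0.112, 0], "yaw": 0, "claw": 1},
    {"offset": [0.082, 0.14, 0], "yaw": 0, "claw": 1},
    {"offset": [0.099, 0.168, 0], "yaw": 0, "claw": 1},
    {"offset": [0.115, 0.196, 0], "yaw": 0, "claw": 1},
    {"offset": [0.132, 0.224, 0], "yaw": 0, "claw": 1},
    {"offset": [0.148, 0.252, 0], "yaw": 0, "claw": 1},
    {"offset": [0.165, 0.28, 0], "yaw": 0, "claw": 1},
    {"offset": [0.181, 0.308, 0], "yaw": 0, "claw": 1},
    {"offset": [0.198, 0.336, 0], "yaw": 0, "claw": 1},
  ],
)

```text
time: 16.42
ee_pos: [0.4812, 0.3914, 0.1073]
tcp_rot: [180.0, 0.0, 136.0]
wrist_force: [-0.6, 0.5, -1.8]
opening: 0.0241
grasp_force: 57.6
```

Emit:
servo_tool(
  rows=[
    {"offset": [0.0, 0.0, 0], "yaw": 0, "claw": 1},
    {"offset": [0.0, 0.0, -0.2], "yaw": 0, "claw": 1},
    {"offset": [0, 0, -0.4], "yaw": 0, "claw": 1},
    {"offset": [0, 0, -0.6], "yaw": 0, "claw": 1},
    {"offset": [0, 0, -0.75], "yaw": 0, "claw": 1},
    {"offset": [0, 0, -0.75], "yaw": 0, "claw": 1},
  ],
)

```text
time: 17.18
ee_pos: [0.4816, 0.3914, 0.1834]
tcp_rot: [179.9, 0.0, 136.0]
wrist_force: [-0.2, 0.1, -1.6]
opening: 0.0239
grasp_force: 57.6
```

```bash
python3 -c "
from h import *
pan(); go(.4475,.0618,.182)"
```

```text
panel xy 38.2 52.3 tipz 99.2 F panel [-0.3  0.1 -1.6] [1.79888365e+02 1.44978862e-02 1.35952307e+02] t 17.175
off [-2.047 -2.606  0.014] yaw 0 pose [481.6 391.4 183.4] [1.7989e+02 1.0000e-02 1.3595e+02] t 17.18
```

Emit:
servo_tool(
  rows=[
    {"offset": [-0.22, -0.29, 0], "yaw": 0, "claw": 1},
    {"offset": [-0.45, -0.58, 0], "yaw": 0, "claw": 1},
    {"offset": [-0.68, -0.87, 0], "yaw": 0, "claw": 1},
  ],
)

```text
time: 17.55
ee_pos: [0.469, 0.2802, 0.1811]
tcp_rot: [-179.9, -0.0, 136.0]
wrist_force: [-0.1, 0.0, -1.4]
opening: 0.0238
grasp_force: 57.7
```

Emit:
servo_tool(
  rows=[
    {"offset": [-0.22, -0.29, 0], "yaw": 0, "claw": 1},
    {"offset": [-0.45, -0.58, 0], "yaw": 0, "claw": 1},
    {"offset": [-0.68, -0.87, 0], "yaw": 0, "claw": 1},
  ],
)

```text
time: 17.92
ee_pos: [0.4574, 0.1703, 0.1813]
tcp_rot: [-179.9, -0.0, 136.0]
wrist_force: [0.8, 0.5, -0.7]
opening: 0.0238
grasp_force: 57.7
```

Emit:
servo_tool(
  rows=[
    {"offset": [-0.22, -0.29, 0], "yaw": 0, "claw": 1},
    {"offset": [-0.45, -0.58, 0], "yaw": 0, "claw": 1},
    {"offset": [-0.68, -0.87, 0], "yaw": 0, "claw": 1},
    {"offset": [-0.68, -0.87, 0], "yaw": 0, "claw": 1},
    {"offset": [-0.68, -0.87, 0], "yaw": 0, "claw": 1},
  ],
)

```text
time: 18.55
ee_pos: [0.4462, 0.0619, 0.1818]
tcp_rot: [-180.0, -0.0, 135.9]
wrist_force: [0.5, 0.3, -0.1]
opening: 0.0241
grasp_force: 57.8
```

```bash
python3 -c "
from h import *
go(.448,.0614,.0985)"
```

```text
off [-0.016  0.009  0.833] yaw 0 pose [446.2  61.9 181.8] [-1.7998e+02 -3.0000e-02  1.3592e+02] t 18.55
```

Emit:
servo_tool(
  rows=[
    {"offset": [-0.016, 0.009, 0.2], "yaw": 0, "claw": 1},
    {"offset": [-0.016, 0.009, 0.4], "yaw": 0, "claw": 1},
    {"offset": [-0.016, 0.009, 0.6], "yaw": 0, "claw": 1},
    {"offset": [-0.016, 0.009, 0.75], "yaw": 0, "claw": 1},
    {"offset": [-0.016, 0.009, 0.835], "yaw": 0, "claw": 1},
    {"offset": [-0.016, 0.009, 0.835], "yaw": 0, "claw": 1},
  ],
)

```text
time: 19.3
ee_pos: [0.448, 0.0615, 0.0986]
tcp_rot: [-180.0, -0.0, 136.0]
wrist_force: [-0.2, -0.4, -1.0]
opening: 0.024
grasp_force: 58.0
```

Emit:
servo_tool(
  rows=[
    {"offset": [0, 0, 0], "yaw": 0, "claw": 0.3},
    {"offset": [0, 0, 0], "yaw": 0, "claw": 0},
    {"offset": [0, 0, 0], "yaw": 0, "claw": 0},
    {"offset": [0, 0, 0], "yaw": 0, "claw": 0},
    {"offset": [0, 0, -0.2], "yaw": 0, "claw": 0},
    {"offset": [0, 0, -0.5], "yaw": 0, "claw": 0},
    {"offset": [0, 0, -0.8], "yaw": 0, "claw": 0},
    {"offset": [0, 0, -1], "yaw": 0, "claw": 0},
  ],
)

```text
time: 20.3
ee_pos: [0.4484, 0.0613, 0.2003]
tcp_rot: [179.9, 0.0, 136.0]
wrist_force: [0.2, 0.2, -0.3]
opening: 0.0851
grasp_force: 0.0
```

Run:
```python
from h import *
np.set_printoptions(precision=1,suppress=True)
p,d=camera("scene");W=cloud("scene",d)*1000
m=(abs(W[...,0]-448)<40)&(abs(W[...,1]-61)<40)&(W[...,2]>117)&(W[...,2]<131)
print(m.sum(),W[m].mean(0))
d0=np.load("pics/scene0d.npy");W0=cloud("scene",d0)*1000
m=(abs(W0[...,0]-448)<40)&(abs(W0[...,1]-61)<40)&(W0[...,2]>117)&(W0[...,2]<131)
print(m.sum(),W0[m].mean(0))
# scene-frame tin/pot/plate
for nm,x,y,h,z in(("tinA",605,164,50,109),("tinB",582,-31,50,109),("pot",427,-216,45,151)):
    m=((abs(W[...,0]-x)<h)&(abs(W[...,1]-y)<h)&(abs(W[...,2]-z)<6)).astype(np.uint8)
    c=max(cv2.findContours(m,0,1)[0],key=cv2.contourArea)[:,0];P=plane("scene",c[:,0],c[:,1],z/1e3)[:,:2]*1e3
    print(nm,cv2.minEnclosingCircle(P.astype(np.float32)))
go(.6,.164,.2)
```

```text
104 [449.   59.2 125.4]
106 [447.   57.4 124.9]
tinA ((606.7062377929688, 160.79443359375), 32.039520263671875)
tinB ((582.4100952148438, -33.372535705566406), 31.632658004760742)
pot ((426.8223571777344, -217.95584106445312), 35.011085510253906)
off [-0.4  1.8  0. ] yaw 0 pose [449.   61.4 202.5] [179.8   0.1 135.9] t 20.35
```

Pen is back in its stand. Next, the left tin.

Emit:
servo_tool(
  rows=[
    {"offset": [-0.05, 0.22, 0], "yaw": 0, "claw": 0},
    {"offset": [-0.1, 0.45, 0], "yaw": 0, "claw": 0},
    {"offset": [-0.15, 0.67, 0], "yaw": 0, "claw": 0},
    {"offset": [-0.205, 0.905, 0], "yaw": 0, "claw": 0},
  ],
)

```text
time: 20.85
ee_pos: [0.5263, 0.1124, 0.1982]
tcp_rot: [-180.0, -0.0, 135.9]
wrist_force: [0.8, -0.3, -0.5]
opening: 0.0854
grasp_force: 0.0
```

Emit:
servo_tool(
  rows=[
    {"offset": [-0.05, 0.22, 0], "yaw": 0.05, "claw": 0},
    {"offset": [-0.1, 0.45, 0], "yaw": 0.1, "claw": 0},
    {"offset": [-0.15, 0.67, 0], "yaw": 0.15, "claw": 0},
    {"offset": [-0.205, 0.905, 0], "yaw": 0.2, "claw": 0},
    {"offset": [-0.205, 0.905, 0], "yaw": 0.25, "claw": 0},
    {"offset": [-0.205, 0.905, 0], "yaw": 0.311, "claw": 0},
    {"offset": [-0.205, 0.905, 0], "yaw": 0.311, "claw": 0},
    {"offset": [-0.205, 0.905, 0], "yaw": 0.311, "claw": 0},
  ],
)

```text
time: 21.85
ee_pos: [0.6034, 0.1628, 0.1985]
tcp_rot: [-180.0, 0.0, 80.2]
wrist_force: [-0.7, 0.2, 0.7]
opening: 0.0853
grasp_force: 0.0
```

Run:
```python
from h import *
np.set_printoptions(precision=1,suppress=True)
go(.6047,.1632,.082,80)
```

```text
off [0.  0.  1.2] yaw 0.0011 pose [603.4 162.8 198.5] [-180.     0.    80.2] t 21.85
```

Emit:
servo_tool(
  rows=[
    {"offset": [0.006, 0.012, 0.3], "yaw": 0, "claw": 0},
    {"offset": [0.006, 0.012, 0.6], "yaw": 0, "claw": 0},
    {"offset": [0.006, 0.012, 0.8], "yaw": 0, "claw": 0},
    {"offset": [0.006, 0.012, 0.8], "yaw": 0, "claw": 0},
  ],
)

```text
time: 22.35
ee_pos: [0.6038, 0.1629, 0.1171]
tcp_rot: [-179.8, 0.1, 80.1]
wrist_force: [0.8, -0.3, 0.2]
opening: 0.0852
grasp_force: 0.0
```

Emit:
servo_tool(
  rows=[
    {"offset": [0, 0, 0.12], "yaw": 0, "claw": 0},
    {"offset": [0, 0, 0.25], "yaw": 0, "claw": 0},
    {"offset": [0, 0, 0.36], "yaw": 0, "claw": 0},
    {"offset": [0, 0, 0.36], "yaw": 0, "claw": 0},
    {"offset": [0, 0, 0.36], "yaw": 0, "claw": 1},
    {"offset": [0, 0, 0.36], "yaw": 0, "claw": 1},
    {"offset": [0, 0, 0.36], "yaw": 0, "claw": 1},
    {"offset": [0, 0, 0.36], "yaw": 0, "claw": 1},
    {"offset": [0, 0, 0.36], "yaw": 0, "claw": 1},
    {"offset": [0, 0, 0.36], "yaw": 0, "claw": 1},
  ],
)

```text
time: 23.6
ee_pos: [0.6048, 0.1634, 0.0836]
tcp_rot: [180.0, -0.0, 80.0]
wrist_force: [-2.9, -0.0, 5.9]
opening: 0.0609
grasp_force: 64.9
```

Run:
```python
from h import *
go(.6225,.150,.09,182.4)
```

```text
off [-0.101  0.197 -0.064] yaw -0.569 pose [604.8 163.4  83.6] [ 1.7996e+02 -3.0000e-02  7.9980e+01] t 23.6
```

Emit:
servo_tool(
  rows=[
    {"offset": [0, 0, -0.15], "yaw": 0, "claw": 1},
    {"offset": [0, 0, -0.2], "yaw": -0.05, "claw": 1},
    {"offset": [-0.1, 0.19, -0.2], "yaw": -0.1, "claw": 1},
    {"offset": [-0.1, 0.19, -0.2], "yaw": -0.15, "claw": 1},
    {"offset": [-0.1, 0.19, -0.2], "yaw": -0.2, "claw": 1},
    {"offset": [-0.1, 0.19, -0.2], "yaw": -0.25, "claw": 1},
    {"offset": [-0.1, 0.19, -0.2], "yaw": -0.3, "claw": 1},
    {"offset": [-0.1, 0.19, -0.2], "yaw": -0.35, "claw": 1},
    {"offset": [-0.1, 0.19, -0.2], "yaw": -0.4, "claw": 1},
    {"offset": [-0.1, 0.19, -0.2], "yaw": -0.45, "claw": 1},
    {"offset": [-0.1, 0.19, -0.2], "yaw": -0.51, "claw": 1},
    {"offset": [-0.1, 0.19, -0.2], "yaw": -0.57, "claw": 1},
  ],
)

```text
time: 25.1
ee_pos: [0.6217, 0.15, 0.1031]
tcp_rot: [-180.0, -0.0, -177.2]
wrist_force: [-0.7, -0.1, -2.7]
opening: 0.0609
grasp_force: 66.6
```

Run:
```python
from h import *
go(.6225,.150,.085,182.4)
```

```text
off [-0.008 -0.     0.181] yaw -1.9977 pose [621.7 150.  103.1] [-1.7999e+02 -1.0000e-02 -1.7719e+02] t 25.1
```

Emit:
servo_tool(
  rows=[
    {"offset": [-0.008, 0, 0.08], "yaw": 0, "claw": 1},
    {"offset": [-0.008, 0, 0.14], "yaw": 0, "claw": 1},
    {"offset": [-0.008, 0, 0.19], "yaw": 0, "claw": 1},
    {"offset": [-0.008, 0, 0.19], "yaw": 0, "claw": 1},
    {"offset": [-0.008, 0, 0.19], "yaw": 0, "claw": 0.2},
    {"offset": [-0.008, 0, 0.19], "yaw": 0, "claw": 0},
    {"offset": [-0.008, 0, 0.19], "yaw": 0, "claw": 0},
    {"offset": [-0.008, 0, 0.19], "yaw": 0, "claw": 0},
    {"offset": [-0.008, 0, 0], "yaw": 0, "claw": 0},
    {"offset": [-0.008, 0, -0.3], "yaw": 0, "claw": 0},
    {"offset": [-0.008, 0, -0.6], "yaw": 0, "claw": 0},
    {"offset": [-0.008, 0, -0.9], "yaw": 0, "claw": 0},
  ],
)

```text
time: 26.6
ee_pos: [0.6225, 0.1501, 0.1954]
tcp_rot: [180.0, 0.1, -177.5]
wrist_force: [0.0, 0.1, 0.7]
opening: 0.0854
grasp_force: 0.0
```

Run:
```python
from h import *
go(.582,-.0302,.2,249)
q,e=camera("top");cv2.imwrite("pics/t5.png",q[:,:,::-1]);np.save("pics/t5d.npy",e)
p,d=camera("scene");cv2.imwrite("pics/s5.png",p[:,:,::-1]);np.save("pics/s5d.npy",d)
W=cloud("scene",d)*1000
for nm,x,y in(("tinA",622,150),("tinB",582,-31)):
    m=((abs(W[...,0]-x)<60)&(abs(W[...,1]-y)<60)&(abs(W[...,2]-109)<6)).astype(np.uint8)
    c=max(cv2.findContours(m,0,1)[0],key=cv2.contourArea)[:,0];P=plane("scene",c[:,0],c[:,1],.109)[:,:2]*1e3
    print(nm,cv2.minEnclosingCircle(P.astype(np.float32)))
```

```text
off [ 0.482 -1.784 -0.046] yaw -2.3697 pose [622.5 150.1 195.4] [ 1.7998e+02  8.0000e-02 -1.7754e+02] t 26.6
tinA ((621.7081909179688, 143.81069946289062), 30.798797607421875)
tinB ((581.9865112304688, -32.74696350097656), 30.87795066833496)
```

Emit:
servo_tool(
  rows=[
    {"offset": [0.06, -0.22, 0], "yaw": 0, "claw": 0},
    {"offset": [0.12, -0.44, 0], "yaw": -0.05, "claw": 0},
    {"offset": [0.18, -0.66, 0], "yaw": -0.1, "claw": 0},
    {"offset": [0.24, -0.892, 0], "yaw": -0.15, "claw": 0},
    {"offset": [0.24, -0.892, 0], "yaw": -0.2, "claw": 0},
    {"offset": [0.24, -0.892, 0], "yaw": -0.25, "claw": 0},
    {"offset": [0.24, -0.892, 0], "yaw": -0.3, "claw": 0},
    {"offset": [0.24, -0.892, 0], "yaw": -0.37, "claw": 0},
    {"offset": [0.24, -0.892, 0], "yaw": -0.37, "claw": 0},
    {"offset": [0.24, -0.892, 0], "yaw": -0.37, "claw": 0},
  ],
)

```text
time: 27.95
ee_pos: [0.602, 0.0594, 0.1925]
tcp_rot: [180.0, -0.0, -111.1]
wrist_force: [0.1, -0.1, 0.2]
opening: 0.0855
grasp_force: 0.0
```

Run:
```python
from h import *
go(.582,-.0305,.1,249-360)
```

```text
off [ 0.911 -0.138  0.925] yaw -0.0008 pose [602.   59.4 192.5] [ 1.7998e+02 -2.0000e-02 -1.1115e+02] t 27.95
```

Emit:
servo_tool(
  rows=[
    {"offset": [0.3, -0.05, 0], "yaw": 0, "claw": 0},
    {"offset": [0.6, -0.1, 0], "yaw": 0, "claw": 0},
    {"offset": [0.91, -0.138, 0], "yaw": 0, "claw": 0},
    {"offset": [0.91, -0.138, 0], "yaw": 0, "claw": 0},
    {"offset": [0.91, -0.138, 0.2], "yaw": 0, "claw": 0},
    {"offset": [0.91, -0.138, 0.4], "yaw": 0, "claw": 0},
    {"offset": [0.91, -0.138, 0.6], "yaw": 0, "claw": 0},
    {"offset": [0.91, -0.138, 0.8], "yaw": 0, "claw": 0},
    {"offset": [0.91, -0.138, 0.8], "yaw": 0, "claw": 0},
  ],
)

```text
time: 29.08
ee_pos: [0.5818, -0.0293, 0.1112]
tcp_rot: [179.8, -0.0, -111.0]
wrist_force: [-0.7, 0.4, -0.1]
opening: 0.0855
grasp_force: 0.0
```

Emit:
servo_tool(
  rows=[
    {"offset": [0, 0, 0.1], "yaw": 0, "claw": 0},
    {"offset": [0, 0, 0.2], "yaw": 0, "claw": 0},
    {"offset": [0, 0, 0.29], "yaw": 0, "claw": 0},
    {"offset": [0, 0, 0.29], "yaw": 0, "claw": 0},
    {"offset": [0, 0, 0.29], "yaw": 0, "claw": 1},
    {"offset": [0, 0, 0.29], "yaw": 0, "claw": 1},
    {"offset": [0, 0, 0.29], "yaw": 0, "claw": 1},
    {"offset": [0, 0, 0.29], "yaw": 0, "claw": 1},
    {"offset": [0, 0, 0.29], "yaw": 0, "claw": 1},
    {"offset": [0, 0, 0.29], "yaw": 0, "claw": 1},
  ],
)

```text
time: 30.32
ee_pos: [0.5827, -0.0299, 0.0845]
tcp_rot: [-180.0, 0.0, -110.9]
wrist_force: [-3.3, 1.2, 4.9]
opening: 0.0612
grasp_force: 65.0
```

Run:
```python
from h import *
go(.628,-.010,.1,182.4-360)
```

```text
off [-0.347 -0.352 -0.155] yaw 0.3703 pose [582.7 -29.9  84.5] [-1.7997e+02  2.0000e-02 -1.1094e+02] t 30.32
```

Emit:
servo_tool(
  rows=[
    {"offset": [0, 0, -0.15], "yaw": 0, "claw": 1},
    {"offset": [-0.1, -0.1, -0.2], "yaw": 0.05, "claw": 1},
    {"offset": [-0.2, -0.2, -0.2], "yaw": 0.1, "claw": 1},
    {"offset": [-0.345, -0.35, -0.2], "yaw": 0.15, "claw": 1},
    {"offset": [-0.345, -0.35, -0.2], "yaw": 0.2, "claw": 1},
    {"offset": [-0.345, -0.35, -0.2], "yaw": 0.25, "claw": 1},
    {"offset": [-0.345, -0.35, -0.2], "yaw": 0.31, "claw": 1},
    {"offset": [-0.345, -0.35, -0.2], "yaw": 0.37, "claw": 1},
    {"offset": [-0.345, -0.35, -0.2], "yaw": 0.37, "claw": 1},
    {"offset": [-0.345, -0.35, -0.2], "yaw": 0.37, "claw": 1},
    {"offset": [-0.345, -0.35, -0.1], "yaw": 0.37, "claw": 1},
    {"offset": [-0.345, -0.35, -0.05], "yaw": 0.37, "claw": 1},
  ],
)

```text
time: 31.82
ee_pos: [0.6273, -0.0103, 0.0876]
tcp_rot: [180.0, -0.1, -177.5]
wrist_force: [0.4, 0.9, -4.1]
opening: 0.0607
grasp_force: 66.2
```

Emit:
servo_tool(
  rows=[
    {"offset": [0, 0, 0.02], "yaw": 0, "claw": 1},
    {"offset": [0, 0, 0.045], "yaw": 0, "claw": 1},
    {"offset": [0, 0, 0.045], "yaw": 0, "claw": 1},
    {"offset": [0, 0, 0.045], "yaw": 0, "claw": 0.2},
    {"offset": [0, 0, 0.045], "yaw": 0, "claw": 0},
    {"offset": [0, 0, 0.045], "yaw": 0, "claw": 0},
    {"offset": [0, 0, 0.045], "yaw": 0, "claw": 0},
    {"offset": [0, 0, -0.2], "yaw": 0, "claw": 0},
    {"offset": [0, 0, -0.5], "yaw": 0, "claw": 0},
    {"offset": [0, 0, -0.8], "yaw": 0, "claw": 0},
    {"offset": [0, 0, -1], "yaw": 0, "claw": 0},
    {"offset": [0, 0, -1], "yaw": 0, "claw": 0},
  ],
)

```text
time: 33.33
ee_pos: [0.6284, -0.0103, 0.1904]
tcp_rot: [-180.0, 0.2, -177.5]
wrist_force: [0.6, -0.2, -0.8]
opening: 0.0852
grasp_force: 0.0
```

Run:
```python
from h import *
go(.427,-.2165,.2,-90)
q,e=camera("top");cv2.imwrite("pics/t6.png",q[:,:,::-1])
p,d=camera("scene");np.save("pics/t6d.npy",e)
out=np.zeros((600,800,3),np.uint8)
out[:300]=cv2.resize(q[130:250,200:520,::-1],(800,300));out[300:]=cv2.resize(p[180:330,200:600,::-1],(800,300));cv2.imwrite("pics/m6.png",out)
```

```text
off [ 2.101 -1.974 -0.096] yaw -0.4863 pose [628.4 -10.3 190.4] [-1.7999e+02  1.7000e-01 -1.7754e+02] t 33.33
```

View pics/m6.png

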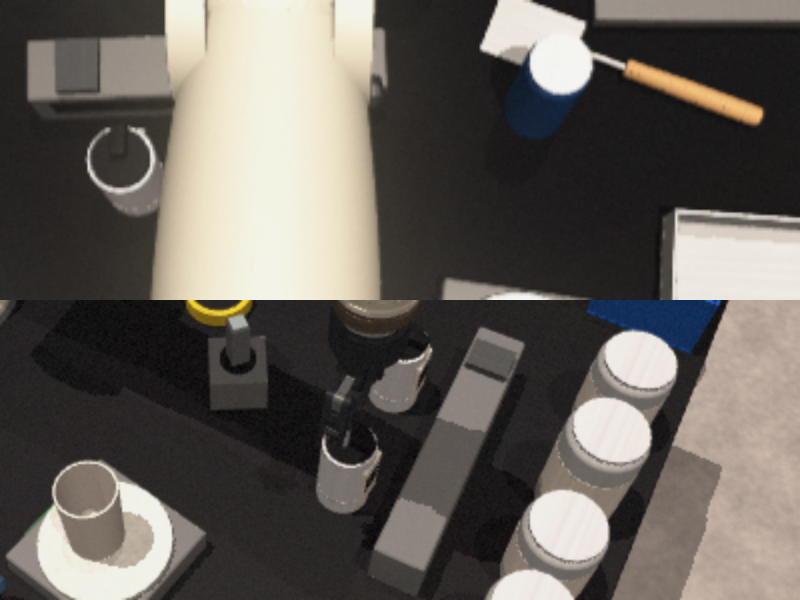

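Both labels face the scanner (scene crop 375,470 and 420,370). Now the tray geometry for the pour.

Run:
```python
from h import *
np.set_printoptions(precision=1,suppress=True)
u=np.array([467.5,542.5,464,541]);v=np.array([214,218.8,287.2,289.2])
print(plane("top",u,v,.045)*1e3)
q=cv2.imread("pics/top0.png");g=cv2.cvtColor(q,cv2.COLOR_BGR2GRAY);i=camera_info("top");T=np.linalg.inv(i["cam_to_world"])
a=np.radians(-3.7)
def prof(px,py,z=.045):
    x=.493+(px*np.cos(a)-py*np.sin(a))/1e3;y=-.448+(px*np.sin(a)+py*np.cos(a))/1e3
    c=T@np.stack([x,y,np.full_like(x,z),np.ones_like(x)]);return cv2.remap(g,(i["cx"]+i["fx"]*c[0]/-c[2]).astype(np.float32)[None],(i["cy"]-i["fy"]*c[1]/-c[2]).astype(np.float32)[None],1)[0]
t=np.arange(-110,111,2.)
for nm,f in(("x",lambda t:np.mean([prof(t,np.full_like(t,k)) for k in range(0,50,5)],0)),("y",lambda t:np.mean([prof(np.full_like(t,k),t) for k in range(-40,41,5)],0))):
    b=f(t);print(nm,[(t[k],int(b[k])) for k in range(len(t)) if abs(t[k])>66])
go(.427,-.216,.19,-90)
```

```text
[[ 589.3 -358.1   45. ]
 [ 579.2 -532.9   45. ]
 [ 417.6 -344.7   45. ]
 [ 414.6 -520.8   45. ]]
x [(np.float64(-110.0), 21), (np.float64(-108.0), 21), (np.float64(-106.0), 21), (np.float64(-104.0), 22), (np.float64(-102.0), 23), (np.float64(-100.0), 24), (np.float64(-98.0), 24), (np.float64(-96.0), 23), (np.float64(-94.0), 23), (np.float64(-92.0), 23), (np.float64(-90.0), 23), (np.float64(-88.0), 24), (np.float64(-86.0), 25), (np.float64(-84.0), 27), (np.float64(-82.0), 41), (np.float64(-80.0), 68), (np.float64(-78.0), 129), (np.float64(-76.0), 197), (np.float64(-74.0), 209), (np.float64(-72.0), 167), (np.float64(-70.0), 157), (np.float64(-68.0), 179), (np.float64(68.0), 222), (np.float64(70.0), 210), (np.float64(72.0), 209), (np.float64(74.0), 208), (np.float64(76.0), 207), (np.float64(78.0), 199), (np.float64(80.0), 169), (np.float64(82.0), 118), (np.float64(84.0), 94), (np.float64(86.0), 94), (np.float64(88.0), 133), (np.float64(90.0), 191), (np.float64(92.0), 185), (np.float64(94.0), 74), (np.float64(96.0), 27), (np.float64(98.0), 25), (np.float64(100.0), 26), (np.float64(102.0)
[... 604 characters left out ...]
4(-72.0), 66), (np.float64(-70.0), 67), (np.float64(-68.0), 66), (np.float64(68.0), 233), (np.float64(70.0), 233), (np.float64(72.0), 233), (np.float64(74.0), 233), (np.float64(76.0), 233), (np.float64(78.0), 232), (np.float64(80.0), 233), (np.float64(82.0), 233), (np.float64(84.0), 233), (np.float64(86.0), 230), (np.float64(88.0), 220), (np.float64(90.0), 219), (np.float64(92.0), 123), (np.float64(94.0), 68), (np.float64(96.0), 69), (np.float64(98.0), 70), (np.float64(100.0), 71), (np.float64(102.0), 68), (np.float64(104.0), 31), (np.float64(106.0), 20), (np.float64(108.0), 24), (np.float64(110.0), 31)]
off [ 2.1 -2.  -0. ] yaw -0.4863 pose [627.6 -10.2 187.9] [ 180.    -0.  -177.5] t 33.42
```

Emit:
servo_tool(
  rows=[
    {"offset": [0, 0, -0.3], "yaw": 0, "claw": 0},
    {"offset": [0.23, -0.22, -0.3], "yaw": 0, "claw": 0},
    {"offset": [0.47, -0.44, -0.3], "yaw": 0, "claw": 0},
    {"offset": [0.7, -0.667, -0.3], "yaw": 0, "claw": 0},
  ],
)

```text
time: 33.92
ee_pos: [0.5595, -0.0804, 0.2172]
tcp_rot: [180.0, -0.1, -177.5]
wrist_force: [-0.5, 0.1, -0.7]
opening: 0.0851
grasp_force: 0.0
```

Emit:
servo_tool(
  rows=[
    {"offset": [0.23, -0.22, 0], "yaw": 0, "claw": 0},
    {"offset": [0.47, -0.44, 0], "yaw": 0, "claw": 0},
    {"offset": [0.7, -0.667, 0], "yaw": 0, "claw": 0},
  ],
)

```text
time: 34.3
ee_pos: [0.4923, -0.15, 0.2173]
tcp_rot: [180.0, -0.1, -177.5]
wrist_force: [0.7, -0.4, 0.6]
opening: 0.085
grasp_force: 0.0
```

Emit:
servo_tool(
  rows=[
    {"offset": [0.23, -0.22, 0], "yaw": -0.05, "claw": 0},
    {"offset": [0.47, -0.44, 0], "yaw": -0.1, "claw": 0},
    {"offset": [0.7, -0.667, 0], "yaw": -0.15, "claw": 0},
    {"offset": [0.7, -0.667, 0], "yaw": -0.2, "claw": 0},
    {"offset": [0.7, -0.667, 0], "yaw": -0.25, "claw": 0},
    {"offset": [0.7, -0.667, 0], "yaw": -0.3, "claw": 0},
    {"offset": [0.7, -0.667, 0], "yaw": -0.35, "claw": 0},
    {"offset": [0.7, -0.667, 0], "yaw": -0.4, "claw": 0},
    {"offset": [0.7, -0.667, 0], "yaw": -0.45, "claw": 0},
    {"offset": [0.7, -0.667, 0], "yaw": -0.486, "claw": 0},
    {"offset": [0.7, -0.667, 0], "yaw": -0.486, "claw": 0},
  ],
)

```text
time: 35.67
ee_pos: [0.4261, -0.219, 0.2175]
tcp_rot: [179.9, 0.0, -90.1]
wrist_force: [0.2, 0.7, -0.1]
opening: 0.0854
grasp_force: 0.0
```

Run:
```python
from h import *
go(.427,-.216,.129,-90);print(get_obs()["q"])
```

```text
off [-0.03  -0.008  0.885] yaw -0.0006 pose [ 426.1 -219.   217.5] [ 1.7991e+02  5.0000e-02 -9.0110e+01] t 35.67
[-2.72000584e+01 -5.20800106e+00 -4.06082719e+00  9.12474292e+01
  2.49861901e-03 -1.17091242e+02]
```

Emit:
servo_tool(
  rows=[
    {"offset": [-0.03, -0.008, 0.2], "yaw": 0, "claw": 0},
    {"offset": [-0.03, -0.008, 0.35], "yaw": 0, "claw": 0},
    {"offset": [-0.03, -0.008, 0.45], "yaw": 0, "claw": 0},
    {"offset": [-0.03, -0.008, 0.45], "yaw": 0, "claw": 0},
    {"offset": [-0.03, -0.008, 0.6], "yaw": 0, "claw": 0},
    {"offset": [-0.03, -0.008, 0.75], "yaw": 0, "claw": 0},
    {"offset": [-0.03, -0.008, 0.885], "yaw": 0, "claw": 0},
    {"offset": [-0.03, -0.008, 0.885], "yaw": 0, "claw": 0},
  ],
)

```text
time: 36.67
ee_pos: [0.4266, -0.2158, 0.1289]
tcp_rot: [179.9, 0.1, -90.1]
wrist_force: [-0.8, -0.5, 0.9]
opening: 0.0856
grasp_force: 0.0
```

Emit:
servo_tool(
  rows=[
    {"offset": [0, 0, 0], "yaw": 0, "claw": 1},
    {"offset": [0, 0, 0], "yaw": 0, "claw": 1},
    {"offset": [0, 0, 0], "yaw": 0, "claw": 1},
    {"offset": [0, 0, 0], "yaw": 0, "claw": 1},
    {"offset": [0, 0, 0], "yaw": 0, "claw": 1},
    {"offset": [0, 0, 0], "yaw": 0, "claw": 1},
    {"offset": [0, 0, -0.15], "yaw": 0, "claw": 1},
    {"offset": [0, 0, -0.3], "yaw": 0, "claw": 1},
    {"offset": [0, 0, -0.4], "yaw": 0, "claw": 1},
    {"offset": [0, 0, -0.4], "yaw": 0, "claw": 1},
  ],
  squeeze=25,
)

```text
time: 37.92
ee_pos: [0.4278, -0.2164, 0.1713]
tcp_rot: [-179.9, -0.0, -90.1]
wrist_force: [-0.4, -0.6, -2.2]
opening: 0.0655
grasp_force: 28.9
```

Run:
```python
from h import *
go(.541,-.300,.16,-90)
p,d=camera("scene");W=cloud("scene",d)*1000
m=(abs(W[...,0]-427)<45)&(abs(W[...,1]+216)<45)&(W[...,2]>60);print(W[m][:,2].max())
```

```text
off [ 0.835 -1.133  0.113] yaw -0.0003 pose [ 427.8 -216.4  171.3] [-1.7991e+02 -4.0000e-02 -9.0060e+01] t 37.92
632.4569861395466
```

Emit:
servo_tool(
  rows=[
    {"offset": [0.1, -0.25, 0], "yaw": 0, "claw": 1},
    {"offset": [0.3, -0.5, 0], "yaw": 0, "claw": 1},
    {"offset": [0.5, -0.75, 0], "yaw": 0, "claw": 1},
    {"offset": [0.7, -1, 0], "yaw": 0, "claw": 1},
    {"offset": [0.7, -1, 0], "yaw": 0, "claw": 1},
  ],
)

```text
time: 38.6
ee_pos: [0.5279, -0.287, 0.1684]
tcp_rot: [179.9, 0.1, -90.1]
wrist_force: [-1.2, 0.2, -1.8]
opening: 0.0659
grasp_force: 29.8
```

Emit:
servo_tool(
  rows=[
    {"offset": [0.1, -0.07, 0], "yaw": 0, "claw": 1},
    {"offset": [0.25, -0.135, 0], "yaw": 0, "claw": 1},
    {"offset": [0.33, -0.135, 0.1], "yaw": 0, "claw": 1},
    {"offset": [0.33, -0.135, 0.3], "yaw": 0, "claw": 1},
    {"offset": [0.33, -0.135, 0.5], "yaw": 0, "claw": 1},
    {"offset": [0.33, -0.135, 0.68], "yaw": 0, "claw": 1},
    {"offset": [0.33, -0.135, 0.68], "yaw": 0, "claw": 1},
  ],
)

```text
time: 39.48
ee_pos: [0.5397, -0.3187, 0.1004]
tcp_rot: [179.9, 0.1, -90.1]
wrist_force: [-0.7, -0.7, -0.9]
opening: 0.0654
grasp_force: 29.8
```

Run:
```python
from h import *
go(.541,-.322,.103,-90)
p,d=camera("scene");cv2.imwrite("pics/m7.png",cv2.resize(p[240:420,150:390,::-1],(800,600)))
```

```text
off [ 0.033 -0.014 -0.026] yaw -0.0003 pose [ 539.7 -318.7  100.4] [ 1.7985e+02  9.0000e-02 -9.0060e+01] t 39.48
```

View pics/m7.png

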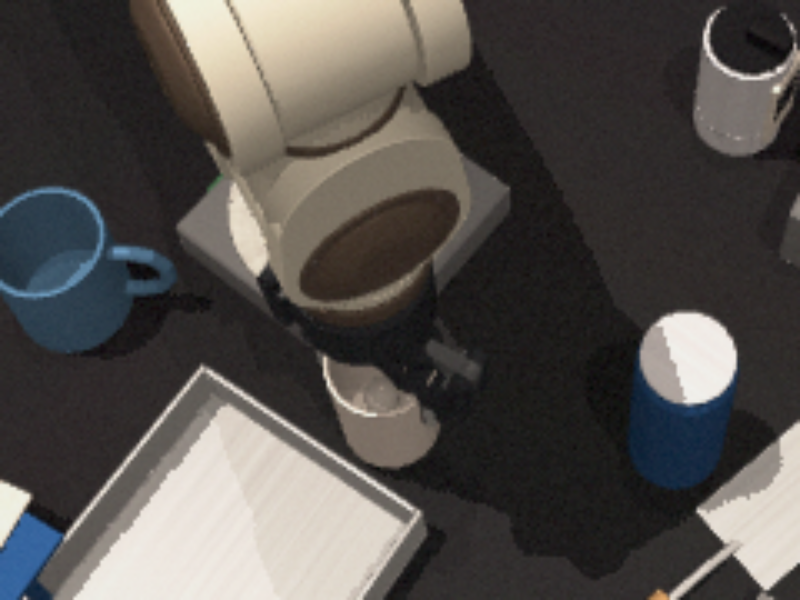

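Emit:
servo_tool(
  rows=[
    {"offset": [0.06, -0.01, 0], "yaw": 0, "claw": 1},
    {"offset": [0.098, -0.01, 0], "yaw": 0, "claw": 1},
    {"offset": [0.147, -0.01, -0.02], "yaw": 0, "claw": 1},
    {"offset": [0.195, -0.01, -0.042], "yaw": 0, "claw": 1},
    {"offset": [0.244, -0.01, -0.062], "yaw": 0, "claw": 1},
    {"offset": [0.297, -0.01, -0.073], "yaw": 0, "claw": 1},
    {"offset": [0.35, -0.01, -0.082], "yaw": 0, "claw": 1},
    {"offset": [0.402, -0.01, -0.089], "yaw": 0, "claw": 1},
    {"offset": [0.455, -0.01, -0.086], "yaw": 0, "claw": 1},
    {"offset": [0.508, -0.01, -0.082], "yaw": 0, "claw": 1},
    {"offset": [0.561, -0.01, -0.074], "yaw": 0, "claw": 1},
    {"offset": [0.561, -0.01, -0.074], "yaw": 0, "claw": 1},
  ],
)

```text
time: 41.02
ee_pos: [0.5416, -0.376, 0.1098]
tcp_rot: [-180.0, -0.0, -90.1]
wrist_force: [-0.1, 1.9, 0.1]
opening: 0.0657
grasp_force: 27.8
```

Run:
```python
from h import *
print(get_obs()["wrist_force"])
p,d=camera("scene");cv2.imwrite("pics/m8.png",cv2.resize(p[240:420,150:390,::-1],(800,600)))
```

```text
[-0.06521435  1.92130983  0.13739322]
```

View pics/m8.png

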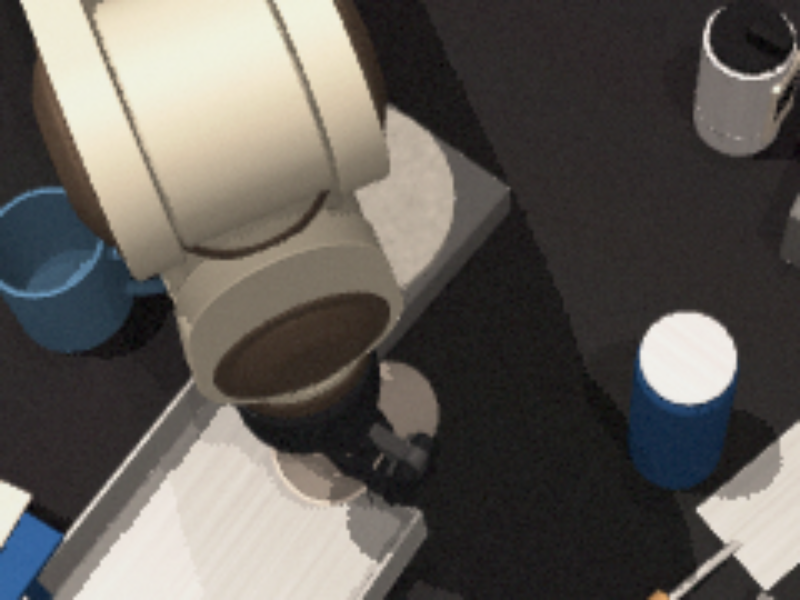

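Emit:
servo_tool(
  rows=[
    {"offset": [0.05, 0, 0.019], "yaw": 0, "claw": 1},
    {"offset": [0.1, 0, 0.038], "yaw": 0, "claw": 1},
    {"offset": [0.15, 0.02, 0.057], "yaw": 0, "claw": 1},
    {"offset": [0.195, 0.05, 0.085], "yaw": 0, "claw": 1},
    {"offset": [0.24, 0.08, 0.115], "yaw": 0, "claw": 1},
    {"offset": [0.28, 0.11, 0.149], "yaw": 0, "claw": 1},
    {"offset": [0.315, 0.14, 0.19], "yaw": 0, "claw": 1},
    {"offset": [0.35, 0.17, 0.23], "yaw": 0, "claw": 1},
    {"offset": [0.382, 0.2, 0.273], "yaw": 0, "claw": 1},
    {"offset": [0.41, 0.22, 0.32], "yaw": 0, "claw": 1},
    {"offset": [0.43, 0.22, 0.368], "yaw": 0, "claw": 1},
    {"offset": [0.43, 0.22, 0.368], "yaw": 0, "claw": 1},
  ],
)

```text
time: 42.58
ee_pos: [0.5194, -0.4196, 0.0733]
tcp_rot: [-180.0, -0.1, -90.1]
wrist_force: [2.3, -1.4, 6.2]
opening: 0.0657
grasp_force: 31.9
```

Emit:
servo_tool(
  rows=[
    {"offset": [0.015, 0, 0.05], "yaw": 0, "claw": 1},
    {"offset": [0.03, 0, 0.1], "yaw": 0, "claw": 1},
    {"offset": [0.03, 0, 0.1], "yaw": 0, "claw": 1},
    {"offset": [0.03, 0, 0.1], "yaw": 0, "claw": 1},
    {"offset": [0.03, 0, 0.1], "yaw": 0, "claw": 1},
    {"offset": [0.03, 0, 0.1], "yaw": 0, "claw": 1},
  ],
)

```text
time: 43.32
ee_pos: [0.5192, -0.4225, 0.0633]
tcp_rot: [180.0, -0.1, -90.1]
wrist_force: [1.7, -4.6, 5.3]
opening: 0.0654
grasp_force: 29.9
```

Run:
```python
from h import *
o=get_obs();print(o["wrist_force"],o["opening"])
p,d=camera("scene");q,e=camera("top")
cv2.imwrite("pics/t9.png",q[:,:,::-1]);cv2.imwrite("pics/s9.png",p[:,:,::-1])
out=np.zeros((600,800,3),np.uint8);out[:,:500]=cv2.resize(p[280:460,150:300,::-1],(500,600));out[:300,500:]=cv2.resize(q[200:300,450:550,::-1],(300,300));cv2.imwrite("pics/m9.png",out)
```

```text
[ 1.65560693 -4.61015226  5.31331781] 0.06535727584479074
```

View pics/m9.png

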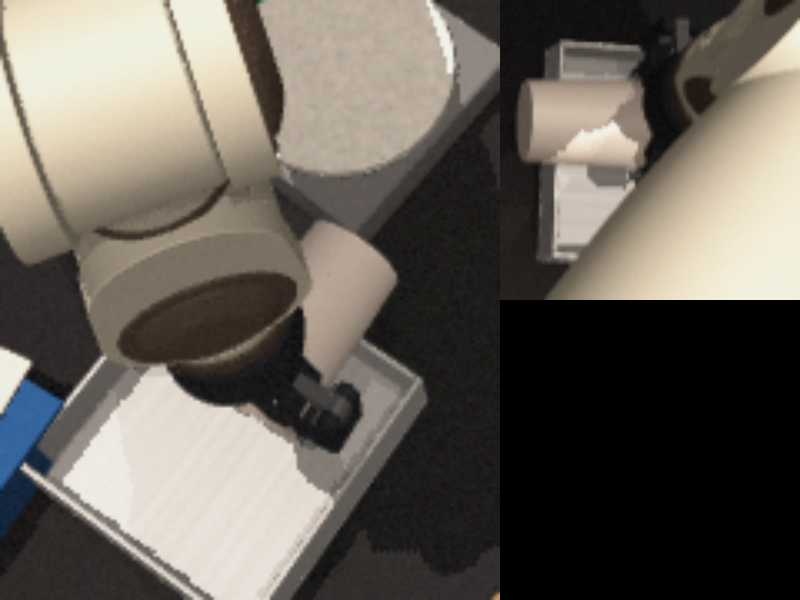

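```bash
cat >> h.py <<'E'
def balls(n,d):
    W=cloud(n,d)*1e3;a=np.radians(-3.7);Q=W[...,:2]-[501.5,-444]
    x=Q[...,0]*np.cos(a)+Q[...,1]*np.sin(a);y=-Q[...,0]*np.sin(a)+Q[...,1]*np.cos(a)
    m=((abs(x)<78)&(abs(y)<78)&(W[...,2]>14)&(W[...,2]<38)).astype(np.uint8)
    k,l,s,c=cv2.connectedComponentsWithStats(m)
    for j in range(1,k):
        if s[j,4]>8: print(n,"blob",s[j,4],np.round(c[j]),np.round(W[l==j].mean(0)),np.round(W[l==j][:,2].max()))
E
python3 - <<'E'
from h import *
p,d=camera("scene");q,e=camera("top")
balls("scene",d);balls("top",e)
W=cloud("top",e)*1e3
for y in(-400,-390,-380,-370,-360,-350,-340):
    m=(abs(W[...,1]-y)<2.5)&(abs(W[...,0]-519)<25)&(W[...,2]<160)
    if m.any(): print(y,m.sum(),np.percentile(W[m][:,2],95))
E
```

```text
-400 66 139.35659210867658
-390 59 114.45739631840037
-380 59 110.7862101049425
-370 55 110.67260695678416
-360 54 111.28137746022743
-350 64 110.0254554996675
-340 73 108.3051587510416
```

No balls are out yet. The pot lies horizontally over the wall and is held level against the palm. Its centre of mass is on the tray side, so loosening the fingers slightly lets its mouth drop into the tray between them.

Emit:
servo_tool(
  rows=[
    {"offset": [0, 0, 0], "yaw": 0, "claw": 0.15},
    {"offset": [0, 0, 0], "yaw": 0, "claw": 0.15},
    {"offset": [0, 0, 0], "yaw": 0, "claw": 0.15},
    {"offset": [0, 0, 0], "yaw": 0, "claw": 0.15},
    {"offset": [0, 0, 0], "yaw": 0, "claw": 0.15},
    {"offset": [0, 0, 0], "yaw": 0, "claw": 0.15},
    {"offset": [0, 0, 0], "yaw": 0, "claw": 0.15},
    {"offset": [0, 0, 0], "yaw": 0, "claw": 0.15},
  ],
)

```text
time: 44.52
ee_pos: [0.5196, -0.4214, 0.0629]
tcp_rot: [-180.0, -0.0, -90.1]
wrist_force: [0.6, 0.8, 0.6]
opening: 0.0727
grasp_force: 0.0
```

Run:
```python
from h import *
p,d=camera("scene");q,e=camera("top");cv2.imwrite("pics/s10.png",p[:,:,::-1]);cv2.imwrite("pics/t10.png",q[:,:,::-1])
balls("scene",d);balls("top",e)
W=cloud("top",e)*1e3
for y in(-400,-390,-380,-370,-360,-350,-340,-330,-320):
    m=(abs(W[...,1]-y)<2.5)&(abs(W[...,0]-519)<25)&(W[...,2]<160)
    if m.any(): print(y,m.sum(),np.percentile(W[m][:,2],95))
out=np.zeros((600,800,3),np.uint8);out[:,:500]=cv2.resize(p[280:460,150:300,::-1],(500,600));out[:300,500:]=cv2.resize(q[200:300,450:550,::-1],(300,300));cv2.imwrite("pics/m10.png",out)
```

```text
-400 58 137.5127721258167
-390 53 112.23833454269227
-380 50 111.0677798729656
-370 48 110.55715464155698
-360 53 109.28327687075755
-350 51 107.53049712076856
-340 59 108.4191324161045
-330 101 105.12158648098202
-320 53 94.83319233500644
```

View pics/m10.png

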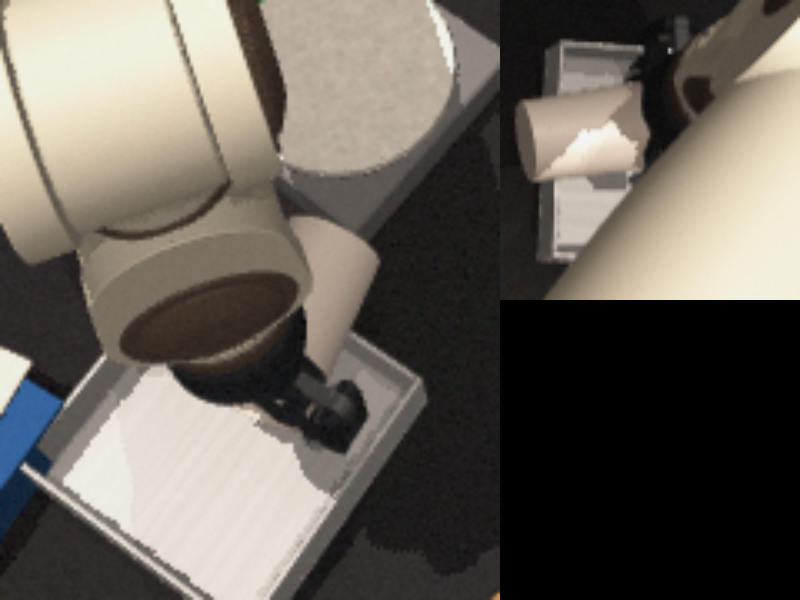

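Emit:
servo_tool(
  rows=[
    {"offset": [0, 0, 0], "yaw": 0, "claw": 1},
    {"offset": [0, 0, 0], "yaw": 0, "claw": 1},
    {"offset": [0, 0, 0], "yaw": 0, "claw": 1},
    {"offset": [0, 0, 0], "yaw": 0, "claw": 1},
    {"offset": [0, 0, -0.04], "yaw": 0, "claw": 1},
    {"offset": [0.08, 0, -0.04], "yaw": 0, "claw": 1},
    {"offset": [0.16, 0, -0.04], "yaw": 0, "claw": 1},
    {"offset": [0.24, 0, -0.04], "yaw": 0, "claw": 1},
    {"offset": [0.3, 0, -0.04], "yaw": 0, "claw": 1},
    {"offset": [0.3, 0, -0.01], "yaw": 0, "claw": 1},
    {"offset": [0.3, 0, 0], "yaw": 0, "claw": 1},
  ],
)

```text
time: 46.0
ee_pos: [0.5195, -0.4515, 0.0627]
tcp_rot: [180.0, -0.0, -90.1]
wrist_force: [-1.4, -2.7, -0.1]
opening: 0.0693
grasp_force: 28.5
```

Run:
```python
from h import *
q,e=camera("top")
W=cloud("top",e)*1e3
for y in(-430,-420,-410,-400,-390,-380,-370,-360,-350,-340,-330,-320):
    m=(abs(W[...,1]-y)<2.5)&(abs(W[...,0]-519)<25)&(W[...,2]<160)
    if m.any(): print(y,m.sum(),np.percentile(W[m][:,2],95))
o=get_obs();print(o["wrist_force"],o["opening"],o["ee_pos"])
```

```text
-430 60 138.2599749358818
-420 50 111.92199354965062
-410 47 111.42323291246302
-400 52 111.66039179194507
-390 49 110.03133142346981
-380 51 109.5755478009206
-370 48 109.80818559071014
-360 114 107.84407027825353
-350 50 89.04548072582523
-340 38 4.562011232637219
-330 42 3.810127611833446
-320 41 2.5684645257251226
[ 0.83358905 -0.81697031  0.37468009] 0.06914749490608475 [ 0.51949387 -0.45138167  0.06266912]
```

Emit:
servo_tool(
  rows=[
    {"offset": [0, 0, 0], "yaw": 0, "claw": 0.1},
    {"offset": [0, 0, 0], "yaw": 0, "claw": 0.1},
    {"offset": [0, 0, 0], "yaw": 0, "claw": 0.1},
    {"offset": [0, 0, 0], "yaw": 0, "claw": 0.1},
    {"offset": [0, 0, 0], "yaw": 0, "claw": 0.1},
    {"offset": [0, 0, 0], "yaw": 0, "claw": 0.1},
    {"offset": [0, 0, 0], "yaw": 0, "claw": 0.1},
    {"offset": [0, 0, 0], "yaw": 0, "claw": 0.1},
  ],
)

```text
time: 47.05
ee_pos: [0.5195, -0.4514, 0.0629]
tcp_rot: [180.0, 0.0, -90.1]
wrist_force: [-0.1, 0.7, -0.6]
opening: 0.0769
grasp_force: 0.0
```

Run:
```python
from h import *
p,d=camera("scene");q,e=camera("top")
W=cloud("top",e)*1e3
for y in(-430,-420,-410,-400,-390,-380,-370,-360,-350,-340,-330,-320):
    m=(abs(W[...,1]-y)<2.5)&(abs(W[...,0]-519)<25)&(W[...,2]<160)
    if m.any(): print(y,m.sum(),np.percentile(W[m][:,2],95))
balls("scene",d);balls("top",e)
out=np.zeros((600,800,3),np.uint8);out[:,:500]=cv2.resize(p[280:460,150:300,::-1],(500,600));out[:300,500:]=cv2.resize(q[200:300,450:550,::-1],(300,300));cv2.imwrite("pics/m11.png",out)
```

```text
-430 55 140.59794344954886
-420 43 90.39707939330275
-410 44 93.5773946468947
-400 38 97.45839282257917
-390 42 101.61462924387611
-380 59 103.18422731343375
-370 77 85.4183608257189
-360 132 62.578462137759296
-350 50 4.70755985650394
-340 42 3.4934308414034625
-330 46 4.035778807862933
-320 43 3.695648625772962
scene blob 272 [211. 442.] [ 526. -500.   21.] 30.0
scene blob 79 [223. 460.] [ 565. -517.   22.] 28.0
```

View pics/m11.png

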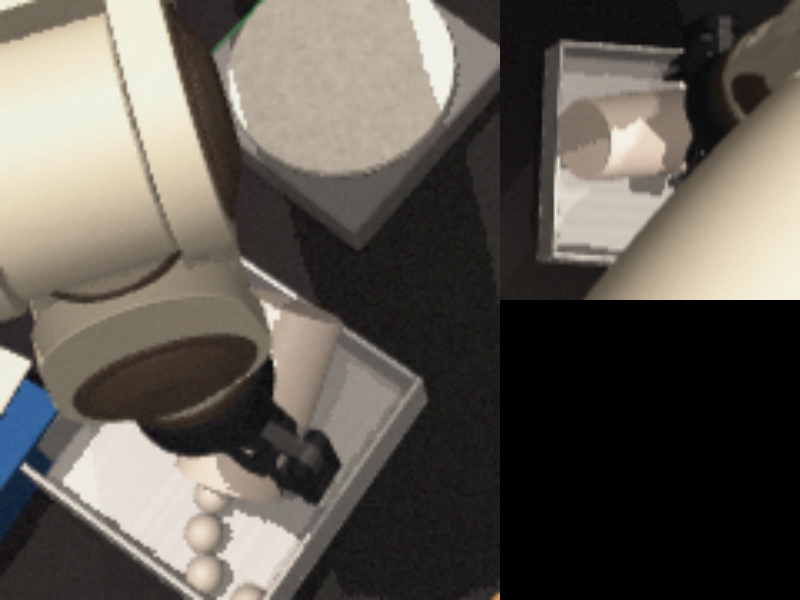

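All four balls are out in the tray (crop 205,495 / 203,533 / 205,575 / 247,595). Now I grip the pot, carry it to the plate, and lay it flat there so it can be stood up.

Emit:
servo_tool(
  rows=[
    {"offset": [0, 0, 0.05], "yaw": 0, "claw": 0.1},
    {"offset": [0, 0, 0.08], "yaw": 0, "claw": 0.1},
    {"offset": [0, 0, 0.08], "yaw": 0, "claw": 1},
    {"offset": [0, 0, 0.08], "yaw": 0, "claw": 1},
    {"offset": [0, 0, 0.08], "yaw": 0, "claw": 1},
    {"offset": [0, 0, 0.08], "yaw": 0, "claw": 1},
    {"offset": [0, 0, 0.0], "yaw": 0, "claw": 1},
    {"offset": [0, 0, -0.2], "yaw": 0, "claw": 1},
    {"offset": [0, 0, -0.4], "yaw": 0, "claw": 1},
    {"offset": [0, 0, -0.6], "yaw": 0, "claw": 1},
    {"offset": [0, 0, -0.8], "yaw": 0, "claw": 1},
    {"offset": [0, 0, -1], "yaw": 0, "claw": 1},
  ],
  squeeze=30,
)

```text
time: 48.65
ee_pos: [0.5197, -0.4515, 0.1655]
tcp_rot: [-179.9, -0.1, -90.1]
wrist_force: [0.4, -0.4, -1.0]
opening: 0.0682
grasp_force: 32.1
```

Run:
```python
from h import *
go(.437,-.244,.16)
p,d=camera("scene");q,e=camera("top");balls("scene",d)
W=cloud("top",e)*1e3
for y in(-440,-430,-420,-410,-400,-390,-380,-370,-360,-350,-340):
    m=(abs(W[...,1]-y)<2.5)&(abs(W[...,0]-519)<30)&(W[...,2]<260)
    if m.any(): print(y,m.sum(),np.percentile(W[m][:,2],95))
cv2.imwrite("pics/s12.png",p[:,:,::-1])
```

```text
off [-2.074  0.829  0.055] yaw 0 pose [ 519.7 -451.5  165.5] [-1.7992e+02 -7.0000e-02 -9.0060e+01] t 48.65
scene blob 309 [212. 440.] [ 524. -497.   21.] 28.0
scene blob 77 [223. 460.] [ 565. -517.   23.] 29.0
-440 99 248.09590087519425
-430 99 242.18430964039524
-420 71 202.18195910916103
-410 89 205.41790648859813
-400 113 208.964628796351
-390 115 211.48578080284406
-380 135 214.43039335914307
-370 123 198.71348676446024
-360 152 168.9024549446647
-350 50 4.0153035297117325
-340 52 4.105227418041208
```

Emit:
servo_tool(
  rows=[
    {"offset": [-0.25, 0.1, 0], "yaw": 0, "claw": 1},
    {"offset": [-0.5, 0.2, 0], "yaw": 0, "claw": 1},
    {"offset": [-0.75, 0.3, 0], "yaw": 0, "claw": 1},
    {"offset": [-0.985, 0.415, 0], "yaw": 0, "claw": 1},
  ],
)

```text
time: 49.25
ee_pos: [0.4778, -0.352, 0.1629]
tcp_rot: [-180.0, -0.0, -90.1]
wrist_force: [0.4, -0.2, -2.0]
opening: 0.0676
grasp_force: 32.5
```

Emit:
servo_tool(
  rows=[
    {"offset": [-0.25, 0.1, 0], "yaw": 0, "claw": 1},
    {"offset": [-0.5, 0.2, 0], "yaw": 0, "claw": 1},
    {"offset": [-0.75, 0.3, 0], "yaw": 0, "claw": 1},
    {"offset": [-0.985, 0.415, 0], "yaw": 0, "claw": 1},
    {"offset": [-0.985, 0.415, 0.2], "yaw": 0, "claw": 1},
    {"offset": [-0.985, 0.415, 0.4], "yaw": 0, "claw": 1},
    {"offset": [-0.985, 0.415, 0.6], "yaw": 0, "claw": 1},
    {"offset": [-0.985, 0.415, 0.66], "yaw": 0, "claw": 1},
    {"offset": [-0.985, 0.415, 0.66], "yaw": 0, "claw": 1},
  ],
)

```text
time: 50.38
ee_pos: [0.4367, -0.2543, 0.0972]
tcp_rot: [-180.0, -0.0, -90.1]
wrist_force: [0.2, 0.3, -0.6]
opening: 0.0678
grasp_force: 32.5
```

Run:
```python
from h import *
go(.437,-.254,.085)
o=get_obs();print(o["wrist_force"])
```

```text
off [-0.003 -0.003  0.122] yaw 0 pose [ 436.7 -254.3   97.2] [-179.99   -0.    -90.06] t 50.38
[ 0.21762263  0.28912718 -0.56654764]
```

Emit:
servo_tool(
  rows=[
    {"offset": [0, 0, 0.05], "yaw": 0, "claw": 1},
    {"offset": [0, 0, 0.08], "yaw": 0, "claw": 1},
    {"offset": [0, 0, 0.1], "yaw": 0, "claw": 1},
    {"offset": [-0.03, 0, 0.12], "yaw": 0, "claw": 1},
    {"offset": [-0.06, 0, 0.14], "yaw": 0, "claw": 1},
    {"offset": [-0.06, 0, 0.14], "yaw": 0, "claw": 1},
  ],
)

```text
time: 51.12
ee_pos: [0.4418, -0.2498, 0.0893]
tcp_rot: [-179.2, -0.3, -90.0]
wrist_force: [6.8, 3.1, 27.4]
opening: 0.0667
grasp_force: 28.4
```

Emit:
servo_tool(
  rows=[
    {"offset": [0, 0, 0], "yaw": 0, "claw": 0.12},
    {"offset": [0, 0, 0], "yaw": 0, "claw": 0.12},
    {"offset": [0, 0, 0], "yaw": 0, "claw": 0.12},
    {"offset": [0, 0, 0], "yaw": 0, "claw": 0.12},
    {"offset": [0, 0, 0], "yaw": 0, "claw": 0.12},
    {"offset": [0, 0, 0], "yaw": 0, "claw": 0.12},
  ],
)

```text
time: 51.88
ee_pos: [0.4367, -0.2483, 0.0828]
tcp_rot: [180.0, 0.0, -90.1]
wrist_force: [-0.5, -0.1, -0.0]
opening: 0.0749
grasp_force: 0.0
```

```bash
cat >> h.py <<'E'
def ridge(e,x,ys,w=30,zm=260):
    W=cloud("top",e)*1e3
    for y in ys:
        m=(abs(W[...,1]-y)<2.5)&(abs(W[...,0]-x)<w)&(W[...,2]<zm)
        if m.any():
            t=W[m];k=t[:,2]>np.percentile(t[:,2],85);print(y,"z",np.round(np.percentile(t[:,2],95)),"x",np.round(t[k][:,0].mean()))
E
python3 - <<'E'
from h import *
o=get_obs();print(o["ee_pos"],o["wrist_force"])
p,d=camera("scene");q,e=camera("top");cv2.imwrite("pics/s13.png",p[:,:,::-1]);cv2.imwrite("pics/t13.png",q[:,:,::-1])
ridge(e,437,range(-260,-130,10))
E
```

```text
[ 0.43671418 -0.24827245  0.08278524] [-0.52700666 -0.13171507 -0.04013596]
-230 z 99.0 x nan
-220 z 113.0 x 444.0
-210 z 217.0 x 446.0
-200 z 113.0 x 436.0
-190 z 111.0 x 437.0
-180 z 112.0 x 437.0
-170 z 109.0 x 433.0
-160 z 111.0 x 439.0
-150 z 49.0 x 444.0
-140 z 48.0 x 430.0h.py:36: RuntimeWarning: Mean of empty slice.
  t=W[m];k=t[:,2]>np.percentile(t[:,2],85);print(y,"z",np.round(np.percentile(t[:,2],95)),"x",np.round(t[k][:,0].mean()))
  ret = ret.dtype.type(ret / rcount)
```

Pot lies flat on the plate (top ridge level at 111 mm). I grip it nearer its axis and carry it back inside the tray, where the tray's inner wall can turn the foot down.

Emit:
servo_tool(
  rows=[
    {"offset": [-0.08, 0, 0.02], "yaw": 0, "claw": 0.12},
    {"offset": [-0.08, 0, 0.02], "yaw": 0, "claw": 0.12},
    {"offset": [-0.08, 0, 0.02], "yaw": 0, "claw": 1},
    {"offset": [-0.08, 0, 0.02], "yaw": 0, "claw": 1},
    {"offset": [-0.08, 0, 0.02], "yaw": 0, "claw": 1},
    {"offset": [-0.08, 0, 0.02], "yaw": 0, "claw": 1},
    {"offset": [-0.08, 0, 0.02], "yaw": 0, "claw": 1},
    {"offset": [-0.08, 0, -0.2], "yaw": 0, "claw": 1},
    {"offset": [-0.08, 0, -0.4], "yaw": 0, "claw": 1},
    {"offset": [-0.08, 0, -0.6], "yaw": 0, "claw": 1},
    {"offset": [-0.08, 0, -0.6], "yaw": 0, "claw": 1},
  ],
  squeeze=20,
)

```text
time: 53.35
ee_pos: [0.4374, -0.2408, 0.1438]
tcp_rot: [-179.9, -0.1, -90.1]
wrist_force: [-0.1, 0.1, -1.2]
opening: 0.0675
grasp_force: 23.1
```

Run:
```python
from h import *
go(.505,-.457,.13)
q,e=camera("top")
ridge(e,437,range(-230,-130,10),zm=200)
```

```text
off [ 2.161 -0.678  0.138] yaw 0 pose [ 437.4 -240.8  143.8] [-1.7989e+02 -8.0000e-02 -9.0070e+01] t 53.35
-230 z 49.0 x 410.0
-220 z 172.0 x 430.0
-210 z 173.0 x 436.0
-200 z 173.0 x 438.0
-190 z 172.0 x 437.0
-180 z 172.0 x 439.0
-170 z 172.0 x 434.0
-160 z 170.0 x 437.0
-150 z 50.0 x 440.0
-140 z 48.0 x 435.0
```

Emit:
servo_tool(
  rows=[
    {"offset": [0.24, -0.075, 0], "yaw": 0, "claw": 1},
    {"offset": [0.48, -0.15, 0], "yaw": 0, "claw": 1},
    {"offset": [0.72, -0.226, 0], "yaw": 0, "claw": 1},
  ],
)

```text
time: 53.78
ee_pos: [0.4591, -0.3128, 0.1413]
tcp_rot: [179.9, 0.0, -90.1]
wrist_force: [0.7, -0.2, -1.5]
opening: 0.0675
grasp_force: 23.1
```

Emit:
servo_tool(
  rows=[
    {"offset": [0.24, -0.075, 0], "yaw": 0, "claw": 1},
    {"offset": [0.48, -0.15, 0], "yaw": 0, "claw": 1},
    {"offset": [0.72, -0.226, 0], "yaw": 0, "claw": 1},
  ],
)

```text
time: 54.15
ee_pos: [0.4816, -0.3849, 0.141]
tcp_rot: [179.9, 0.1, -90.1]
wrist_force: [-0.1, 0.4, -0.6]
opening: 0.0671
grasp_force: 23.1
```

Emit:
servo_tool(
  rows=[
    {"offset": [0.24, -0.075, 0], "yaw": 0, "claw": 1},
    {"offset": [0.48, -0.15, 0], "yaw": 0, "claw": 1},
    {"offset": [0.72, -0.226, 0], "yaw": 0, "claw": 1},
    {"offset": [0.72, -0.226, 0], "yaw": 0, "claw": 1},
    {"offset": [0.72, -0.226, 0.2], "yaw": 0, "claw": 1},
    {"offset": [0.72, -0.226, 0.4], "yaw": 0, "claw": 1},
    {"offset": [0.72, -0.226, 0.6], "yaw": 0, "claw": 1},
    {"offset": [0.72, -0.226, 0.76], "yaw": 0, "claw": 1},
    {"offset": [0.72, -0.226, 0.76], "yaw": 0, "claw": 1},
  ],
)

```text
time: 55.28
ee_pos: [0.5037, -0.4556, 0.0651]
tcp_rot: [179.9, 0.1, -90.1]
wrist_force: [-0.2, -0.2, -0.9]
opening: 0.0676
grasp_force: 23.2
```

Run:
```python
from h import *
go(.505,-.445,.064);print(get_obs()["wrist_force"])
q,e=camera("top")
ridge(e,505,range(-440,-350,10),zm=200)
```

```text
off [-0.106 -0.013  0.011] yaw 0 pose [ 503.7 -455.6   65.1] [ 1.7988e+02  1.1000e-01 -9.0060e+01] t 55.27
[-0.20612231 -0.23202336 -0.90579335]
-440 z 134.0 x 480.0
-430 z 193.0 x 492.0
-420 z 196.0 x 504.0
-410 z 95.0 x 503.0
-400 z 94.0 x 504.0
-390 z 94.0 x 504.0
-380 z 93.0 x 505.0
-370 z 89.0 x 503.0
-360 z 47.0 x 514.0
```

Emit:
servo_tool(
  rows=[
    {"offset": [-0.06, 0, 0], "yaw": 0, "claw": 1},
    {"offset": [-0.106, 0, -0.02], "yaw": 0, "claw": 1},
    {"offset": [-0.135, 0, -0.055], "yaw": 0, "claw": 1},
    {"offset": [-0.157, 0, -0.104], "yaw": 0, "claw": 1},
    {"offset": [-0.185, 0, -0.15], "yaw": 0, "claw": 1},
    {"offset": [-0.216, 0, -0.2], "yaw": 0, "claw": 1},
    {"offset": [-0.25, 0, -0.243], "yaw": 0, "claw": 1},
    {"offset": [-0.284, 0, -0.284], "yaw": 0, "claw": 1},
    {"offset": [-0.33, 0, -0.328], "yaw": 0, "claw": 1},
    {"offset": [-0.376, 0, -0.369], "yaw": 0, "claw": 1},
    {"offset": [-0.376, 0, -0.369], "yaw": 0, "claw": 1},
  ],
)

```text
time: 56.7
ee_pos: [0.5047, -0.4205, 0.1069]
tcp_rot: [-179.9, -0.3, -90.1]
wrist_force: [-3.3, -9.1, 4.7]
opening: 0.0675
grasp_force: 21.5
```

Run:
```python
from h import *
o=get_obs();print(o["wrist_force"],o["ee_pos"])
q,e=camera("top");p,d=camera("scene");cv2.imwrite("pics/s14.png",p[:,:,::-1])
ridge(e,505,range(-420,-310,10),zm=160)
cv2.imwrite("pics/m14.png",np.hstack([cv2.resize(p[280:440,150:300,::-1],(500,533)),cv2.resize(q[180:340,440:530,::-1],(300,533))]))
```

```text
[-3.25464664 -9.11335764  4.71827675] [ 0.5047109  -0.4205003   0.10685266]
-420 z 5.0 x 478.0
-410 z 137.0 x 495.0
-400 z 149.0 x 500.0
-390 z 124.0 x 506.0
-380 z 119.0 x 507.0
-370 z 111.0 x 503.0
-360 z 104.0 x 506.0
-350 z 96.0 x 504.0
-340 z 91.0 x 504.0
-330 z 3.0 x 512.0
-320 z 4.0 x 505.0
```

View pics/m14.png

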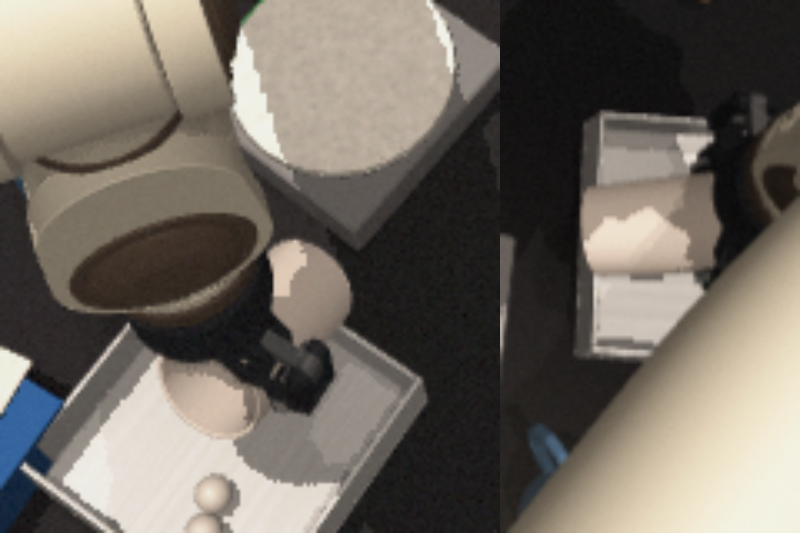

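Emit:
servo_tool(
  rows=[
    {"offset": [-0.05, 0, -0.04], "yaw": 0, "claw": 1},
    {"offset": [-0.101, 0, -0.077], "yaw": 0, "claw": 1},
    {"offset": [-0.15, 0, -0.105], "yaw": 0, "claw": 1},
    {"offset": [-0.2, 0, -0.131], "yaw": 0, "claw": 1},
    {"offset": [-0.25, 0, -0.152], "yaw": 0, "claw": 1},
    {"offset": [-0.301, 0, -0.171], "yaw": 0, "claw": 1},
    {"offset": [-0.35, 0, -0.185], "yaw": 0, "claw": 1},
    {"offset": [-0.393, 0, -0.195], "yaw": 0, "claw": 1},
    {"offset": [-0.393, 0, -0.195], "yaw": 0, "claw": 1},
  ],
)

```text
time: 57.92
ee_pos: [0.5053, -0.3805, 0.1266]
tcp_rot: [-179.8, -0.3, -90.1]
wrist_force: [-0.4, -4.3, 8.8]
opening: 0.0672
grasp_force: 20.3
```

Run:
```python
from h import *
o=get_obs();print(o["wrist_force"],o["ee_pos"])
q,e=camera("top")
ridge(e,505,range(-390,-290,8),zm=160)
```

```text
[-0.41081309 -4.25244463  8.75864524] [ 0.50531516 -0.38048934  0.12661705]
-390 z 8.0 x 479.0
-382 z 6.0 x 481.0
-374 z 131.0 x 479.0
-366 z 157.0 x 503.0
-358 z 147.0 x 507.0
-350 z 130.0 x 509.0
-342 z 116.0 x 505.0
-334 z 102.0 x 508.0
-326 z 87.0 x 505.0
-318 z 72.0 x 503.0
-310 z 3.0 x 516.0
-302 z 37.0 x 490.0
-294 z 39.0 x 492.0
```

Emit:
servo_tool(
  rows=[
    {"offset": [0, 0, -0.1], "yaw": 0, "claw": 1},
    {"offset": [0.1, 0, -0.15], "yaw": 0, "claw": 1},
    {"offset": [0.35, 0, -0.15], "yaw": 0, "claw": 1},
    {"offset": [0.6, 0, -0.15], "yaw": 0, "claw": 1},
    {"offset": [0.6, 0, -0.1], "yaw": 0, "claw": 1},
    {"offset": [0.6, 0, 0.05], "yaw": 0, "claw": 1},
    {"offset": [0.6, 0, 0.18], "yaw": 0, "claw": 1},
    {"offset": [0.6, 0, 0.25], "yaw": 0, "claw": 1},
    {"offset": [0.6, 0, 0.25], "yaw": 0, "claw": 1},
  ],
)

```text
time: 59.1
ee_pos: [0.5041, -0.4389, 0.0975]
tcp_rot: [179.9, 0.0, -90.0]
wrist_force: [0.0, 0.5, -1.3]
opening: 0.0673
grasp_force: 22.9
```

Run:
```python
from h import *
o=get_obs();print(o["wrist_force"],o["ee_pos"])
q,e=camera("top")
ridge(e,505,range(-440,-350,8),zm=160)
```

```text
[ 0.01362873  0.51336208 -1.27347141] [ 0.5041421  -0.43887848  0.09751331]
-440 z 4.0 x 479.0
-432 z 150.0 x 478.0
-424 z 132.0 x 505.0
-416 z 116.0 x 504.0
-408 z 102.0 x 506.0
-400 z 90.0 x 508.0
-392 z 74.0 x 505.0
-384 z 58.0 x 503.0
-376 z 45.0 x 506.0
-360 z 47.0 x 511.0
-352 z 5.0 x 489.0
```

Emit:
servo_tool(
  rows=[
    {"offset": [-0.05, 0, -0.03], "yaw": 0, "claw": 1},
    {"offset": [-0.1, 0, -0.04], "yaw": 0, "claw": 1},
    {"offset": [-0.15, 0, -0.04], "yaw": 0, "claw": 1},
    {"offset": [-0.2, 0, -0.04], "yaw": 0, "claw": 1},
    {"offset": [-0.25, 0, -0.04], "yaw": 0, "claw": 1},
    {"offset": [-0.3, 0, -0.04], "yaw": 0, "claw": 1},
    {"offset": [-0.35, 0, -0.04], "yaw": 0, "claw": 1},
    {"offset": [-0.4, 0, -0.04], "yaw": 0, "claw": 1},
    {"offset": [-0.45, 0, -0.04], "yaw": 0, "claw": 1},
    {"offset": [-0.45, 0, -0.04], "yaw": 0, "claw": 1},
  ],
)

```text
time: 60.4
ee_pos: [0.5044, -0.3976, 0.1061]
tcp_rot: [-179.9, -0.5, -90.2]
wrist_force: [-6.6, -13.1, 14.0]
opening: 0.0642
grasp_force: 16.9
```

Run:
```python
from h import *
o=get_obs();print(o["wrist_force"],o["ee_pos"])
q,e=camera("top");p,d=camera("scene")
ridge(e,505,range(-400,-340,5),zm=160)
balls("scene",d)
cv2.imwrite("pics/s15.png",p[:,:,::-1])
```

```text
[ -6.58109704 -13.11833258  14.0398538 ] [ 0.50436546 -0.39760255  0.10614734]
-400 z 4.0 x 476.0
-395 z 98.0 x 479.0
-390 z 153.0 x 489.0
-385 z 128.0 x 502.0
-380 z 153.0 x 506.0
-375 z 102.0 x 508.0
-370 z 86.0 x 505.0
-365 z 73.0 x 505.0
-360 z 57.0 x 506.0
-355 z 45.0 x 494.0
-350 z 4.0 x 502.0
-345 z 3.0 x 504.0
scene blob 178 [225. 388.] [ 493. -404.   33.] 38.0
scene blob 301 [212. 440.] [ 524. -497.   21.] 28.0
scene blob 79 [223. 460.] [ 565. -517.   22.] 29.0
```

Emit:
servo_tool(
  rows=[
    {"offset": [0.03, 0, -0.1], "yaw": 0, "claw": 1},
    {"offset": [0.03, 0, -0.3], "yaw": 0, "claw": 1},
    {"offset": [0.03, 0, -0.5], "yaw": 0, "claw": 1},
    {"offset": [0.03, 0, -0.7], "yaw": 0, "claw": 1},
    {"offset": [0.03, 0, -0.8], "yaw": 0, "claw": 1},
    {"offset": [0.03, 0, -0.8], "yaw": 0, "claw": 1},
  ],
)

```text
time: 61.25
ee_pos: [0.5047, -0.3974, 0.1827]
tcp_rot: [-180.0, -0.0, -90.1]
wrist_force: [-0.5, 0.6, -1.4]
opening: 0.0641
grasp_force: 21.7
```

Run:
```python
from h import *
go(.437,-.246,.17);o=get_obs();print(o["wrist_force"],o["opening"])
q,e=camera("top");p,d=camera("scene");cv2.imwrite("pics/s16.png",p[:,:,::-1])
ridge(e,505,range(-400,-340,5),zm=220)
W=cloud("scene",d)*1e3
# pot lower part in scene: lowest points near
m=(abs(W[...,0]-505)<45)&(W[...,1]>-440)&(W[...,1]<-340)&(W[...,2]>55)&(W[...,2]<130)
print(np.percentile(W[m][:,2],[0,2,5]),W[m&(W[...,2]<85)].mean(0) if m.any() else 0)
```

```text
off [-1.514  0.678  0.127] yaw 0 pose [ 504.7 -397.4  182.7] [-1.7996e+02 -2.0000e-02 -9.0050e+01] t 61.25
[-0.47370618  0.56437663 -1.41069377] 0.06410720495682254
-400 z 5.0 x 493.0
-395 z 188.0 x 511.0
-390 z 212.0 x 502.0
-385 z 207.0 x 506.0
-380 z 191.0 x 504.0
-375 z 176.0 x 507.0
-370 z 162.0 x 506.0
-365 z 148.0 x 504.0
-360 z 135.0 x 505.0
-355 z 45.0 x 495.0
-350 z 4.0 x 509.0
-345 z 4.0 x 508.0
[ 99.9949757  104.31908663 105.09127039] [nan nan nan]<stdin>:8: RuntimeWarning: Mean of empty slice.
  ret = um.true_divide(
```

Emit:
servo_tool(
  rows=[
    {"offset": [-0.25, 0.11, 0], "yaw": 0, "claw": 1},
    {"offset": [-0.5, 0.22, 0], "yaw": 0, "claw": 1},
    {"offset": [-0.757, 0.34, 0], "yaw": 0, "claw": 1},
  ],
)

```text
time: 61.72
ee_pos: [0.4698, -0.3207, 0.181]
tcp_rot: [179.9, 0.1, -90.1]
wrist_force: [0.4, -0.8, -0.5]
opening: 0.0641
grasp_force: 21.6
```

Emit:
servo_tool(
  rows=[
    {"offset": [-0.25, 0.11, 0], "yaw": 0, "claw": 1},
    {"offset": [-0.5, 0.22, 0], "yaw": 0, "claw": 1},
    {"offset": [-0.757, 0.34, 0], "yaw": 0, "claw": 1},
    {"offset": [-0.757, 0.34, 0], "yaw": 0, "claw": 1},
    {"offset": [-0.757, 0.34, 0.2], "yaw": 0, "claw": 1},
    {"offset": [-0.757, 0.34, 0.4], "yaw": 0, "claw": 1},
    {"offset": [-0.757, 0.34, 0.5], "yaw": 0, "claw": 1},
    {"offset": [-0.757, 0.34, 0.5], "yaw": 0, "claw": 1},
  ],
)

```text
time: 62.72
ee_pos: [0.4363, -0.2461, 0.1315]
tcp_rot: [179.9, 0.0, -90.1]
wrist_force: [-0.7, -0.5, -0.4]
opening: 0.0645
grasp_force: 21.5
```

Run:
```python
from h import *
o=get_obs();print(o["wrist_force"],o["ee_pos"])
q,e=camera("top");p,d=camera("scene")
ridge(e,437,range(-250,-190,5),zm=180)
W=cloud("scene",d)*1e3
m=(abs(W[...,0]-437)<45)&(W[...,1]>-290)&(W[...,1]<-190)&(W[...,2]>49)&(W[...,2]<100)
print(np.percentile(W[m][:,2],[0,2,5,20]),m.sum())
```

```text
[-0.69143072 -0.48935001 -0.39604123] [ 0.43631292 -0.24611548  0.13148665]
-230 z 134.0 x 429.0
-225 z 130.0 x 435.0
-220 z 115.0 x 439.0
-215 z 101.0 x 435.0
-210 z 86.0 x 438.0
-205 z 49.0 x 437.0
-200 z 50.0 x 424.0
-195 z 51.0 x 441.0
[49.18402334 51.42026894 56.65444793 61.07749732] 446
```

Emit:
servo_tool(
  rows=[
    {"offset": [0, 0, 0.02], "yaw": 0, "claw": 1},
    {"offset": [0, 0, 0.04], "yaw": 0, "claw": 1},
    {"offset": [0, 0, 0.06], "yaw": 0, "claw": 1},
    {"offset": [0, 0, 0.06], "yaw": 0, "claw": 1},
  ],
)

```text
time: 63.32
ee_pos: [0.4368, -0.2461, 0.1275]
tcp_rot: [-179.9, -0.1, -90.1]
wrist_force: [-0.6, 0.7, 6.5]
opening: 0.0642
grasp_force: 22.4
```

Emit:
servo_tool(
  rows=[
    {"offset": [0, 0, 0.02], "yaw": 0, "claw": 1},
    {"offset": [0, 0, 0.04], "yaw": 0, "claw": 1},
    {"offset": [0, 0, 0.04], "yaw": 0, "claw": 1},
  ],
)

```text
time: 63.7
ee_pos: [0.4372, -0.2465, 0.1267]
tcp_rot: [-179.8, -0.2, -90.1]
wrist_force: [-8.2, 5.3, 31.4]
opening: 0.064
grasp_force: 25.8
```

Emit:
servo_tool(
  rows=[
    {"offset": [0, 0, -0.05], "yaw": 0, "claw": 1},
    {"offset": [-0.05, 0, -0.05], "yaw": 0, "claw": 1},
    {"offset": [-0.1, 0, -0.05], "yaw": 0, "claw": 1},
    {"offset": [-0.15, 0, -0.05], "yaw": 0, "claw": 1},
    {"offset": [-0.15, 0, -0.05], "yaw": 0, "claw": 1},
  ],
)

```text
time: 64.32
ee_pos: [0.4365, -0.2304, 0.1271]
tcp_rot: [180.0, 0.0, -90.0]
wrist_force: [-0.6, -0.1, 1.6]
opening: 0.064
grasp_force: 19.8
```

Run:
```python
from h import *
o=get_obs();print(o["wrist_force"],o["ee_pos"])
q,e=camera("top");ridge(e,437,range(-250,-170,5),zm=180)
```

```text
[-0.58627687 -0.13299125  1.5648316 ] [ 0.43654614 -0.23042522  0.12712155]
-215 z 99.0 x 460.0
-210 z 124.0 x 433.0
-205 z 110.0 x 437.0
-200 z 92.0 x 438.0
-195 z 74.0 x 439.0
-190 z 49.0 x 445.0
-185 z 50.0 x 436.0
-180 z 50.0 x 451.0
-175 z 50.0 x 435.0
```

Emit:
servo_tool(
  rows=[
    {"offset": [0, 0, 0], "yaw": 0, "claw": 0.1},
    {"offset": [0, 0, 0], "yaw": 0, "claw": 0.1},
    {"offset": [0, 0, 0], "yaw": 0, "claw": 0.1},
    {"offset": [0, 0, 0], "yaw": 0, "claw": 0.1},
    {"offset": [0, 0, 0], "yaw": 0, "claw": 0},
    {"offset": [0, 0, 0], "yaw": 0, "claw": 0},
    {"offset": [0, 0, 0], "yaw": 0, "claw": 0},
    {"offset": [0, 0, -0.2], "yaw": 0, "claw": 0},
    {"offset": [0, 0, -0.5], "yaw": 0, "claw": 0},
    {"offset": [0, 0, -0.8], "yaw": 0, "claw": 0},
    {"offset": [0, 0, -1], "yaw": 0, "claw": 0},
  ],
)

```text
time: 65.75
ee_pos: [0.4368, -0.2311, 0.2288]
tcp_rot: [-179.9, -0.0, -90.1]
wrist_force: [0.7, -0.2, 0.2]
opening: 0.0853
grasp_force: 0.0
```

Emit:
servo_tool(
  rows=[
    {"offset": [0.3, 0.2, 0], "yaw": 0, "claw": 0},
    {"offset": [0.6, 0.5, 0], "yaw": 0, "claw": 0},
    {"offset": [0.9, 0.9, 0], "yaw": 0, "claw": 0},
    {"offset": [0.9, 0.9, 0], "yaw": 0, "claw": 0},
  ],
)

```text
time: 66.25
ee_pos: [0.3446, -0.3223, 0.2275]
tcp_rot: [180.0, -0.0, -90.3]
wrist_force: [-0.2, -0.2, -0.3]
opening: 0.0857
grasp_force: 0.0
```

Emit:
servo_tool(
  rows=[
    {"offset": [0.3, 0.2, 0], "yaw": 0, "claw": 0},
    {"offset": [0.6, 0.5, 0], "yaw": 0, "claw": 0},
    {"offset": [0.9, 0.9, 0], "yaw": 0, "claw": 0},
    {"offset": [0.9, 0.9, 0], "yaw": 0, "claw": 0},
  ],
)

```text
time: 66.75
ee_pos: [0.255, -0.4119, 0.2271]
tcp_rot: [180.0, -0.0, -90.2]
wrist_force: [0.6, 0.6, 0.5]
opening: 0.0854
grasp_force: 0.0
```

Run:
```python
from h import *
p,d=camera("scene");q,e=camera("top")
balls("scene",d);balls("top",e)
W=cloud("top",e)*1e3
for nm,x,y,h,z in(("tinA",622,150,60,109),("tinB",628,-10,60,109),("pot",437,-217,60,151),("pen",448,61,40,126)):
    m=((abs(W[...,0]-x)<h)&(abs(W[...,1]-y)<h)&(abs(W[...,2]-z)<6)).astype(np.uint8)
    c=cv2.findContours(m,0,1)[0]
    if c:
        c=max(c,key=cv2.contourArea)[:,0];P=plane("top",c[:,0],c[:,1],z/1e3)[:,:2]*1e3;print(nm,cv2.minEnclosingCircle(P.astype(np.float32)),W[m>0][:,2].mean())
    if nm[:3]=="tin":
        m=(abs(W[...,0]-x)<60)&(abs(W[...,1]-y)<60)&(W[...,2]>120)&(W[...,2]<130);s=W[m][:,:2];r=cv2.minAreaRect(s.astype(np.float32));print(" spout",s.mean(0),r)
out=np.hstack([cv2.resize(p[160:460,150:450,::-1],(400,400)),cv2.resize(q[120:370,130:560,::-1][:, :],(400,233)).copy() if 0 else cv2.resize(q[120:330,190:560,::-1],(400,400))])
cv2.imwrite("pics/m17.png",out)
```

```text
scene blob 305 [212. 440.] [ 524. -497.   21.] 28.0
scene blob 77 [223. 460.] [ 565. -517.   22.] 28.0
top blob 66 [531. 226.] [ 565. -513.   22.] 36.0
top blob 210 [523. 243.] [ 524. -493.   22.] 36.0
tinA ((620.6608276367188, 149.066650390625), 31.11237335205078) 110.00139963819808
 spout [635.11180363 150.16183759] ((635.7498168945312, 149.9046173095703), (30.93193817138672, 12.961459159851074), 0.9928982853889465)
tinB ((627.6926879882812, -6.173941135406494), 30.885278701782227) 110.032647571343
 spout [642.29632212  -7.02607469] ((641.7451782226562, -7.777998924255371), (13.273542404174805, 28.380638122558594), 89.47151947021484)
pot ((437.63262939453125, -219.88734436035156), 33.91192626953125) 150.42860057460717
pen ((448.1896057128906, 63.483646392822266), 15.36260986328125) 127.33169227133796
```

View pics/m17.png

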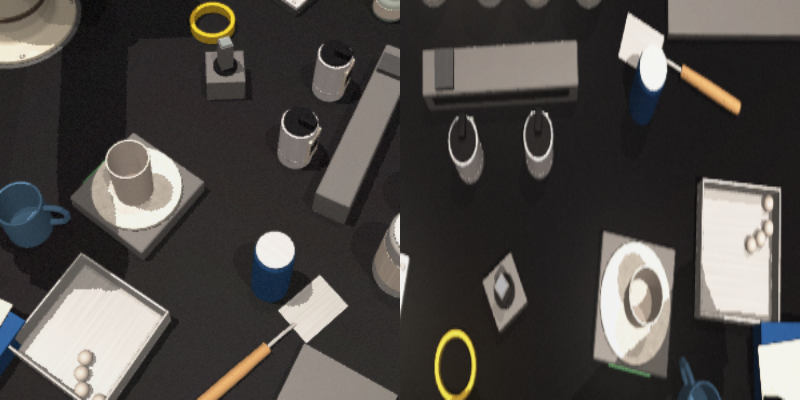

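The check shows the pen in its stand, four balls in the tray (right side of the top crop, 755,225) and the pot upright and empty on the plate. Both labels are about 35 mm from the reading face and square to it. I hand in the job.

```bash
python3 -c "
from workcell import *
print(job_done())"
```

```text
the job is handed in; nothing more can be done
None
```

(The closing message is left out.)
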